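# Index the rotary positioner and lock it

## Task

Turn the rotary positioner by pushing one of its arms with a fingertip until its flat, pointed arm points straight at the tall index post that stands alone on the foot of its base, and let it come to rest there. Only then push the lock lever beside it round, away from the turntable, until it is fully home against its stop pin. Push only: do not drag or lift the positioner, and leave the other things on the worktop where they are.

Things in the scene. Friction and masses are not known exactly. Their poses are not given: they have to be found in the camera images.
- positioner: the rotary positioner, a 3.5 kg grey base (round, 120 mm across, 12 mm thick) that stands loose on the worktop and carries everything listed below. Origin: on the worktop, under the turning axis; x axis points to the index post, y axis to the lock lever, z up. A foot 26 mm wide and 8 mm thick runs along +x to the post; an ear 40 mm wide (round end of 62 mm) and 12 mm thick runs along +y to the lever pivot
- axis_point (a point): point on the turntable's vertical turning axis, 40 mm above the worktop, the mid-height of the arms. The turntable is an aluminium disc 124 mm across, 34 to 46 mm above the worktop; fixed on it is a closed module with notched aluminium cover (top at 66 mm). Four level arms stick out of its rim at right angles: three round bars with balls and one flat pointed arm; below them is free space
- opposite_ball (a point): centre of the 16 mm black ball on the round arm opposite the pointed arm: 100 mm from the axis, 40 mm high, moving with the turntable. The round arms are steel bars 10 mm thick, at 90, 180 and 270 degrees from the pointed arm, all alike
- pointer_tip (a point): tip of the flat, pointed arm (steel blade without a ball, 16 mm wide, 8 mm thick, blade flank straight to 99 mm from the axis); 107 mm from the axis, 40 mm above the worktop; it moves with the turntable
- station (a point): fixed point of the base where the pointed arm's tip must come: 107 mm from the axis, 40 mm high, in line with the index post
- post_top (a point): top of the index post, an upright steel pin 16 mm thick with a tapered top, 137 mm from the axis, 72 mm high. The arms pass in front of it
- turntable (a joint): angle of the turntable in rad, counterclockwise from above; 0 or a whole turn (6.283): the pointed arm points at the post. Turns freely both ways with light friction (0.12 Nm, about 1.4 N at 85 mm) and stays where it is left
- lever_pivot (a point): pivot of the lock lever, 165 mm from the turning axis on the positioner's +y side, 41 mm high (hub 26 mm across, 34 to 52 mm high); two steel stop pins, 8 mm thick, 22 mm from the pivot, 48 mm high
- lever_ball (a point): centre of the black 18 mm ball at the end of the lock lever, 66 mm from the pivot, 41 mm high; the lever is a level round steel bar 10 mm thick; under it is free space beyond 31 mm from the pivot
- lock_lever (a joint): angle of the lock lever in rad, grows counterclockwise from above; 0 open (lever points 0.35 rad counterclockwise of the positioner's x axis), 1.40 locked, against the stop (lever points 1.75 rad from x, away from the turntable). Starts between 0 and 0.4. Light friction (0.06 Nm), stays where it is left; locking does not stiffen the turntable
- flux_bottle: small brown dropper bottle, 33 mm wide, 102 mm high, standing at the back left; origin at its underside; leave alone
- flux_pot: small black open pot, 62 mm wide, 42 mm high, in front of the turntable; origin at its underside; leave alone
- plated_module_0: loose module with an aluminium cover, 89x61x20 mm, lying on the worktop beyond the lock lever, at the left; origin at its underside; leave alone
- plated_module_1: another such loose module, at the front right; origin at its underside; leave alone
- blue_roll: roll of blue film lying flat, 132 mm across, 85 mm high, at the left; origin at its underside; leave alone
- black_tape: small roll of black tape lying flat, 62 mm across, 19 mm high, behind the turntable, left of the index post; origin at its underside; leave alone

How it is judged:
By the outcome, as a careful person would: the job done as asked, in the order asked, and still so for the second after the job is handed in, with the robot touching nothing.
It also fails if it takes over 54 s, if anything falls off the work surface, if the arm or the gripper's body presses on something with over 40 N, if the wrist force passes 120 N, or if a joint passes its speed limit or range.

## Robot

A 6-joint arm with a two-finger parallel gripper is mounted at the origin on the work surface; the furniture and walls round the work are solid. World frame = base frame: x ahead of the robot, y to its left, z up, the work surface at z = 0. Lengths are in m, angles in rad, forces in N, time in s.
With the tool pointing down it reaches from about 0.375 to 0.825 m from the base axis. Payload 5.5 kg.
Tool frame: the origin (TCP) lies at the very end of the fingers, on their centre line; the grasp point (between the pads) lies 19 mm behind it; x points along the fingers, z is the direction in which the jaws open and shut, and the axes are right-handed (so a half turn about x gives the same grasp; the last joint's range is limited). The gripper opens to 85 mm and grips with 20 to 120 N. Pads are 22 mm wide; open, the fingers measure 114 mm over their backs; the gripper's body (76 mm by 85 mm) begins 54 mm behind the grasp point. The pads swing forward as they close: fully open they stand 13 mm farther back than shut.
Start: joints at [-1.181, 0.314, -0.047, 1.21, 0, 1.571], TCP at [0.228, -0.555, 0.231] pointing down, gripper open.
Joint ranges: [-2.67, 2.67], [-0.69, 1.73], [-1.03, 1.25], [-2.08, 2.16], [-1.42, 1.45], [-3.14, 3.14]. Speed limits (rad/s): [2.39, 2.39, 3.01, 3.14, 3.14, 3.14].

## Interface

Orientations are given as a unit quaternion [w, x, y, z].
In Python, from cell import state, grab_frame, close_job gives the robot as it stands.
- The arm moves only by the shell command python3 -m jog 'ROWS' [FORCE]. ROWS is JSON, a list of rows, each an object with "claw": the opening, from 0 (shut) to 1 (fully open); "slide": the shift along the tool's x, y, z in cm, a list of three; "spin": the turn about the tool's x in rad. A call has exactly 5 rows; each row is the pose to reach, as a shift and turn from the pose commanded when the call began, along the tool's axes at that moment; what a row does not reach only later rows make up. A row lasts 1/12 s, in which the tool goes at most 41.7 mm and 7.16 degrees, less where a joint would pass 70% of its speed; a pose out of reach is approached as far as the arm can. A call with a gripper value outside its range is refused whole. The fingers move at their own pace and stop on an object; FORCE is the grip in N (left out, the last holds). Time passes only in rows, so rows that repeat a pose let the fingers close, or fill a call up. It gives the time, the measured TCP pose, the force and the opening at its end, in the units of the state.
- state(): the state, without advancing time (a new reading comes with each control period).
- grab_frame(name): name is "scene" or "side" or "wrist"; returns a dict with "img" (420x560x3 uint8, blue, green, red), "range_z" (420x560 float32, m along the optical axis (not along the pixel's ray), 0 where there is no reading), "fovy" (degrees; the focal length in pixels is half the picture's height over the tangent of half this angle, whatever the lens; pixels are square), "cx", "cy" (the principal point, pixels), "k1" (the pictures are not rectified: a ray, as slopes to the right and down, at radius r is drawn at 1 + k1 r^2 times it, then the intrinsics apply), "position" and "attitude" of the camera in the world; the wrist camera has in their place "hand_eye" (4x4, takes a point from camera to tool coordinates, whose origin is the TCP and whose axes are the tool frame's). Camera axes: x right, y down, z forward; pixel columns grow to the right and rows downward; lengths in m; the calibration is good to about 2 mm. A picture is of the moment at which its call begins: read the wrist's pose just before it.
- close_job(): hands the job in, once; it reports no verdict.
The state is a dict: "t": time; "joint_positions": joint angles; "joint_velocities": joint speeds; "tau": joint torques, N m; "position": TCP position; "tool_rot": TCP orientation; "contact_force": force on the tool from outside, world axes, zero at the start; "ft_torque": the same for the moment, N m; "gripper_width": finger opening in m.
Only numpy, scipy, OpenCV 4.12 (cv2) and the standard library are available. Lean on these libraries where they do the work, as an engineer would, in place of code of your own. Each camera call takes 0.05 s, during which the arm holds its last target.

## Working session

There is one attempt and no reset: what is moved stays moved. The work goes in short steps, Python scripts to look and compute and a shell command to move; the robot and the scene stay as the last step left them, time stands still between calls to the robot, and variables do not carry over. Pictures are saved under pics/ and viewed, and the job is handed in when it is done.

```bash
ls -la; mkdir -p pics; cat > h.py <<'E'
import numpy as np, cv2
from cell import state, grab_frame
from scipy.spatial.transform import Rotation as R
def rot(q): return R.from_quat([q[1],q[2],q[3],q[0]]).as_matrix()
def cam(f,st=None):
    if "hand_eye" in f:
        H=np.array(f["hand_eye"]); Rt=rot(st["tool_rot"]); 
        return Rt@H[:3,:3], Rt@H[:3,3]+np.array(st["position"])
    a=np.array(f["attitude"]); M=a if a.shape==(3,3) else rot(a)
    return M,np.array(f["position"])
def K(f):
    fl=f["img"].shape[0]/2/np.tan(np.radians(f["fovy"])/2)
    return np.array([[fl,0,f["cx"]],[0,fl,f["cy"]],[0,0,1.]])
def slopes(f,uv):
    uv=np.atleast_2d(np.array(uv,float))
    return cv2.undistortPointsIter(uv[:,None],K(f),np.array([f["k1"],0,0,0.]),None,None,(3,50,1e-12))[:,0]
def onplane(f,uv,z,st=None):
    M,p=cam(f,st); s=slopes(f,uv); d=np.c_[s,np.ones(len(s))]@M.T
    return p+d*((z-p[2])/d[:,2])[:,None]
def proj(f,P,st=None):
    M,p=cam(f,st); c=(np.atleast_2d(P)-p)@M
    return cv2.projectPoints(c[:,None],np.zeros(3),np.zeros(3),K(f),np.array([f["k1"],0,0,0.]))[0][:,0]
def cloud(f,st=None):
    h,w=f["range_z"].shape; u,v=np.meshgrid(np.arange(w),np.arange(h))
    s=slopes(f,np.c_[u.ravel(),v.ravel()]); M,p=cam(f,st)
    z=f["range_z"].ravel(); P=(np.c_[s,np.ones(len(s))]*z[:,None])@M.T+p
    P[z==0]=np.nan
    return P.reshape(h,w,3)
E
python3 - <<'E'
from h import *
import pickle
print(state())
for n in ["scene","side","wrist"]:
    st=state(); f=grab_frame(n); pickle.dump((f,st),open(f"pics/{n}0.pkl","wb")); cv2.imwrite(f"pics/{n}0.png",f["img"])
    print(n,{k:v for k,v in f.items() if k not in("img","range_z")})
E
```

```text
total 12
drwxr-xr-x  3 agent agent 4096 Dec  7 07:05 .
drwxr-xr-x 23 root  root  4096 Dec  7 07:05 ..
drwxr-xr-x  2 agent agent 4096 Dec  7 07:05 pics
{'t': 0.0, 'joint_positions': array([-1.18101022e+00,  3.14220951e-01, -4.80485914e-02,  1.21018981e+00,
        7.06703597e-06,  1.57079603e+00]), 'joint_velocities': array([ 3.12016844e-04,  2.23638563e-05, -5.30891788e-04, -1.18045152e-03,
       -1.33249598e-04, -5.71648245e-04]), 'tau': array([ 1.78460637e-02, -5.39523661e+01,  3.39746869e+01,  1.93913060e-02,
       -7.81604285e-05,  1.33251788e-05]), 'position': array([ 0.22778454, -0.55447734,  0.23045096]), 'tool_rot': array([ 0.58687784,  0.39403261,  0.58785187, -0.39337372]), 'contact_force': array([-0.61793415, -0.16097154,  0.23308629]), 'ft_torque': array([ 0.05276972, -0.00533672, -0.04622602]), 'gripper_width': 0.08532781887540652}
scene {'fovy': 54.525685810009, 'cx': 281.95567205610297, 'cy': 214.66677236308544, 'k1': -0.1063205176040067, 'position': array([-0.13892591,  0.36334059,  0.8344163 ]), 'attitude': array([ 0.21051329, -0.4818485 ,  0.78224651, -0.33406073])}
side {'fovy': 45.71487045452084, 'cx': 280.35872601159946, 'cy': 211.89375126488383, 'k1': -0.09941214693899575, 'position': array([0.47746147, 1.07200598, 0.74383321]), 'attitude': array([ 0.03311477, -0.03444274,  0.87410507, -0.48338125])}
wrist {'fovy': 68.96417242476906, 'cx': 280.0794027869027, 'cy': 209.93201484153514, 'k1': -0.021811414763659564, 'hand_eye': array([[-1.23387796e-04, -3.03009879e-01,  9.52987407e-01,
        -1.42362573e-01],
       [ 6.07434644e-04, -9.52987261e-01, -3.03009754e-01,
         7.87886892e-02],
       [ 9.99999808e-01,  5.41489860e-04,  3.01645696e-04,
        -9.31610082e-05],
       [ 0.00000000e+00,  0.00000000e+00,  0.00000000e+00,
         1.00000000e+00]])}
```

View pics/scene0.png

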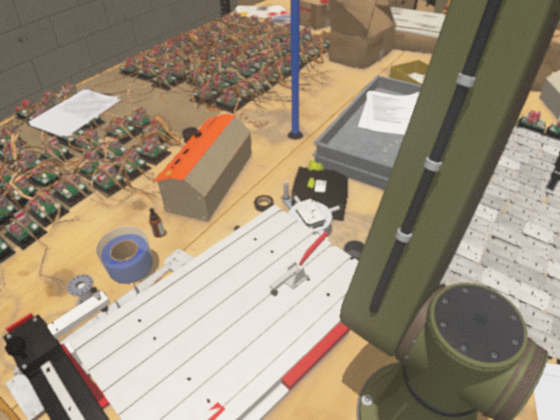

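View pics/side0.png

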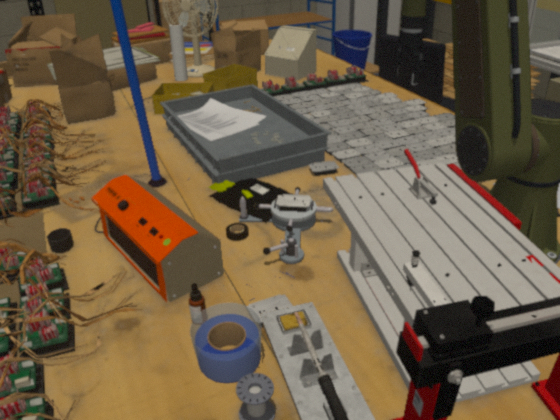

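View pics/wrist0.png

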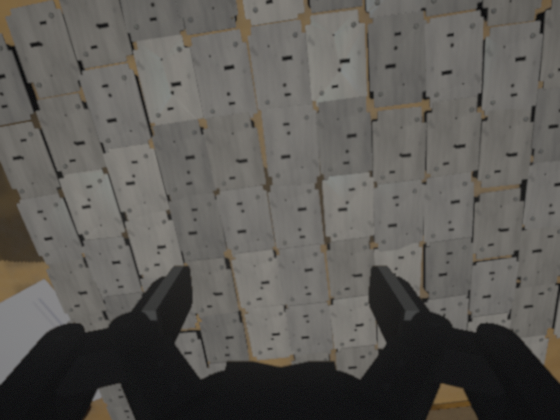

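The side view shows the turntable near (293,208), the post near (241,207), the lever near (285,250) and the tape at (237,231). The scene view has the turntable near (312,212). I'll zoom in and use the depth.

```bash
python3 - <<'E'
from h import *
import pickle
f,_=pickle.load(open("pics/side0.pkl","rb")); c=f["img"][165:285,200:360]; cv2.imwrite("pics/sidez.png",cv2.resize(c,None,fx=5,fy=5,interpolation=cv2.INTER_CUBIC))
P=cloud(f)
for uv in [(293,196),(241,198),(288,235),(237,231),(340,200),(360,180),(271,252),(300,210)]: print("side",uv,P[uv[1],uv[0]].round(3))
f,_=pickle.load(open("pics/scene0.pkl","rb")); c=f["img"][150:270,240:400]; cv2.imwrite("pics/scenez.png",cv2.resize(c,None,fx=5,fy=5,interpolation=cv2.INTER_CUBIC))
P=cloud(f)
for uv in [(312,210),(287,186),(264,202),(320,185),(290,215),(270,225),(355,250)]: print("scene",uv,P[uv[1],uv[0]].round(3))
E
```

```text
side (293, 196) [ 0.567 -0.088  0.066]
side (241, 198) [ 0.706 -0.064  0.069]
side (288, 235) [0.573 0.021 0.012]
side (237, 231) [ 0.711 -0.004  0.003]
side (340, 200) [0.449 0.171 0.21 ]
side (360, 180) [0.403 0.075 0.207]
side (271, 252) [0.611 0.081 0.001]
side (300, 210) [ 0.546 -0.045  0.048]
scene (312, 210) [ 0.565 -0.075  0.068]
scene (287, 186) [ 0.703 -0.068  0.056]
scene (264, 202) [0.724 0.001 0.002]
scene (320, 185) [ 0.676 -0.168  0.042]
scene (290, 215) [0.442 0.058 0.211]
scene (270, 225) [0.435 0.111 0.21 ]
scene (355, 250) [ 0.43  -0.136  0.006]
```

View pics/sidez.png

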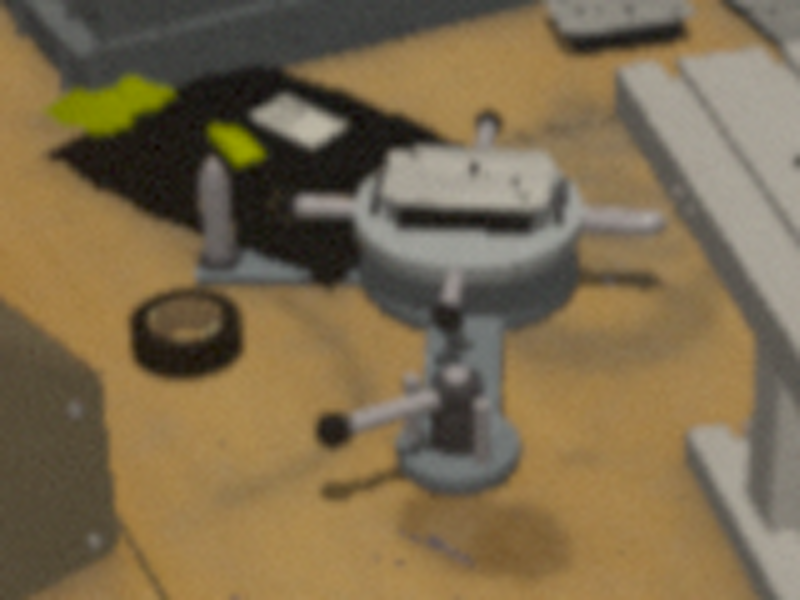

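View pics/scenez.png

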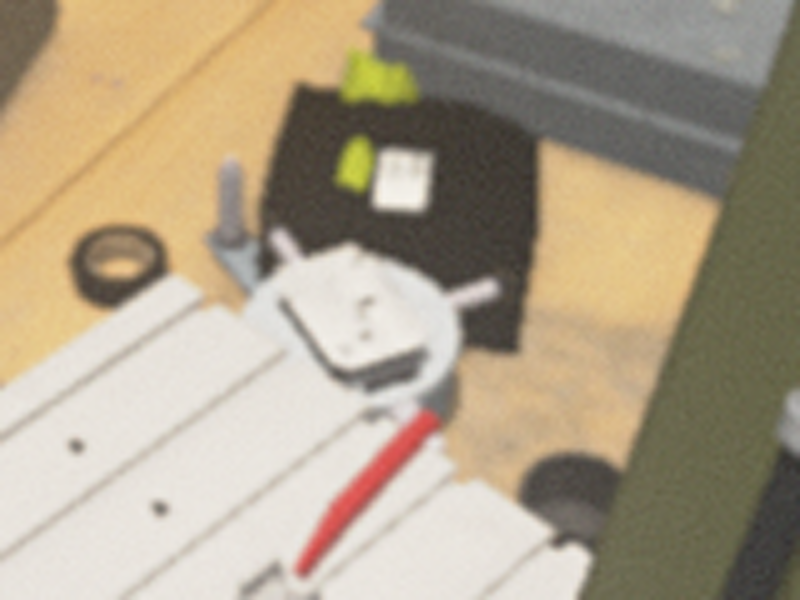

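```bash
python3 - <<'E'
from h import *
import pickle
A=[]
for n in ["scene","side"]:
    f,_=pickle.load(open(f"pics/{n}0.pkl","rb")); A.append(cloud(f).reshape(-1,3))
    print(n,cam(f)[1], cam(f)[0][:,2])
A=np.vstack(A);A=A[np.isfinite(A).all(1)]
xs=np.arange(0.3,1.1,.05); ys=np.arange(.5,-.75,-.05)
print("y\\x  "+" ".join(f"{x:4.2f}" for x in xs))
for y in ys:
    r=[]
    for x in xs:
        m=(A[:,0]>=x)&(A[:,0]<x+.05)&(A[:,1]>=y)&(A[:,1]<y+.05)
        r.append(f"{np.percentile(A[m,2],98)*100:4.0f}" if m.sum()>3 else "   .")
    print(f"{y:5.2f} "+" ".join(r))
st=state(); print(rot(st["tool_rot"]).round(3))
E
```

```text
scene [-0.13892591  0.36334059  0.8344163 ] [ 0.6512799  -0.31976466 -0.68817516]
side [0.47746147 1.07200598 0.74383321] [ 0.09118953 -0.84277088 -0.53049196]
y\x  0.30 0.35 0.40 0.45 0.50 0.55 0.60 0.65 0.70 0.75 0.80 0.85 0.90 0.95 1.00 1.05
 0.50   28    2    5    6    2    7    7    0    0    0    0    0    0    4    8    7
 0.45   30   28    2    6    6    8    8    8    8    0    0    0    1    2    5    5
 0.40   21   21    2    7    7    8    7    7    8    0    0    0    1    6    7    7
 0.35   21   21    0    2    7    8    8    8    8    0    0    0    1    4    7    7
 0.30   21   21   21    2    3    3    2    0   10    4    0    1    1    1    6    8
 0.25   21   21   21    2    2    2    2    0    0   15   14   13    1    1    2    6
 0.20   21   21   21    0    0    0    0    0   14   16   16   15   13    1    0    4
 0.15   21   21   21   21    0    0    0    0   13   16   16   16   14   13    0    0
 0.10   21   21   21   21    5    5    5    0    5   13   16   16   16   16   13    0
 0.05   28   21   21   21    5    5    0    0    0    8   13   16   16   16   14 
[... 667 characters left out ...]
   11    0    0    1    0
-0.40    2    2    2    2   11   11   11    7    6    6    6   11   11    0    0    0
-0.45    2    2    2   11   11    .    7    6    6    6    6    7   11   11    0    0
-0.50    2    2    2   11   11    6    7    7    7    8    9    9    9   11    0    0
-0.55    2    2    2    2   11   11    6    7    7    8    8    9    9   11   11    0
-0.60    2    2    2    2    .   11    6    6    8    8    8    8    9    9   11   11
-0.65    2    2    2    2    .   11   11    6    9    9    8    8    8    8   10   11
-0.70    2    2    2    2    .    .   11   11    6    9    9    8    8    8    8   11
[[-0.     0.925  0.38 ]
 [ 0.001  0.38  -0.925]
 [-1.     0.    -0.001]]
```

```bash
python3 -m jog '[{"claw":1,"slide":[-1,3,-2.2],"spin":0},{"claw":0.7,"slide":[-2,6,-4.4],"spin":0},{"claw":0.4,"slide":[-3,9,-6.6],"spin":0},{"claw":0.2,"slide":[-4,12,-8.8],"spin":0},{"claw":0,"slide":[-5,15,-11],"spin":0}]' 30
python3 -m jog '[{"claw":0,"slide":[-1,3,-2.2],"spin":0},{"claw":0,"slide":[-2,6,-4.4],"spin":0},{"claw":0,"slide":[-3,9,-6.6],"spin":0},{"claw":0,"slide":[-4,12,-8.8],"spin":0},{"claw":0,"slide":[-5,15,-11],"spin":0}]'
python3 -m jog '[{"claw":0,"slide":[0,3,-2.2],"spin":0},{"claw":0,"slide":[0,6,-4.4],"spin":0},{"claw":0,"slide":[0,9,-6.6],"spin":0},{"claw":0,"slide":[0,12,-8.8],"spin":0},{"claw":0,"slide":[0,15,-11],"spin":0}]'
python3 - <<'E'
from h import *
import pickle
for n in ["wrist"]:
    st=state(); f=grab_frame(n); pickle.dump((f,st),open(f"pics/{n}1.pkl","wb")); cv2.imwrite(f"pics/{n}1.png",f["img"])
print(st["t"],st["position"],st["gripper_width"])
E
```

```text
t: 0.57
position: [0.3253, -0.3946, 0.2814]
tool_rot: [0.587, 0.394, 0.587, -0.394]
contact_force: [0.2, 0.1, -0.4]
gripper_width: 0.0391
t: 0.98
position: [0.4223, -0.2357, 0.3317]
tool_rot: [0.587, 0.394, 0.587, -0.394]
contact_force: [1.4, -0.6, 0.8]
gripper_width: -0.0002
t: 1.4
position: [0.5193, -0.0769, 0.3312]
tool_rot: [0.587, 0.394, 0.587, -0.394]
contact_force: [0.6, -0.8, -0.8]
gripper_width: -0.0
1.4 [ 0.519349   -0.07691788  0.33120686] -2.907630958951279e-05
```

View pics/wrist1.png

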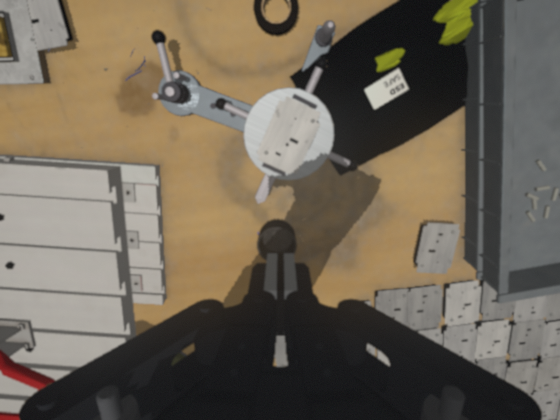

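Clear view. Turntable centre is near (290,133) and the blade's tip near (263,200), pointing away from the post at (325,30). Lever pivot is near (176,92) and its ball near (158,37). I'll zoom in to get precise pixels.

```bash
python3 - <<'E'
from h import *
import pickle
f,st=pickle.load(open("pics/wrist1.pkl","rb")); c=f["img"][10:220,140:370]; c=cv2.resize(c,None,fx=3.4,fy=2.8 if 0 else 3.4,interpolation=cv2.INTER_CUBIC)
c=cv2.resize(f["img"][12:212,140:370],None,fx=3,fy=3,interpolation=cv2.INTER_CUBIC)
cv2.imwrite("pics/wrist1z.png",c)
E
```

```text
(no output)
```

View pics/wrist1z.png

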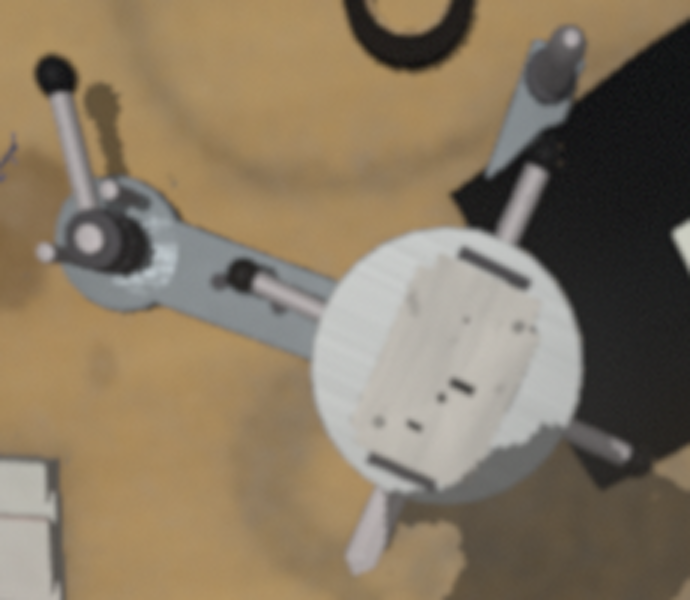

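```bash
cat > meas.py <<'E'
from h import *
import pickle
f,st=pickle.load(open("pics/wrist1.pkl","rb"))
P=cloud(f,st)
g=lambda x,y:(140+x/3-.33,12+y/3-.33)
pts={"disc":((447,364),.046),"tip":((358,570),.040),"opp":((546,152),.040),"lb":((243,273),.040),"rb":((636,459),.040),"post":((570,38),.072),"hub":((88,238),.06),"lball":((55,75),.041),"pinA":((109,188),.048),"pinB":((46,253),.048)}
W={}
for k,(xy,z) in pts.items():
    uv=g(*xy); W[k]=onplane(f,[uv],z,st)[0]; u,v=map(int,np.round(uv)); print(k,np.round(uv,1),W[k].round(4),"depth pt",P[v,u].round(3))
c=W["disc"][:2]
for k in W:
    d=W[k][:2]-c; print(k,"r",np.hypot(*d).round(4),"ang",np.degrees(np.arctan2(d[1],d[0])).round(1))
d=(W["lball"]-W["hub"])[:2]; print("lever",np.hypot(*d),np.degrees(np.arctan2(d[1],d[0])))
# depth-based disc fit
Z=P[...,2]; m=(Z>.040)&(Z<.052)&(np.hypot(P[...,0]-c[0],P[...,1]-c[1])<.075)
print(m.sum()); (cx,cy),r=cv2.minEnclosingCircle(P[...,:2][(Z>.043)&(Z<.05)&(np.hypot(P[...,0]-c[0],P[...,1]-c[1])<.068)].astype(np.float32)); print(cx,cy,r)
m=(Z>.034)&(Z<.062)&(np.hypot(P[...,0]-W["hub"][0],P[...,1]-W["hub"][1])<.09)
print(P[m][::12].round(3))
E
python3 meas.py
```

```text
disc [288.7 133. ] [ 0.5725 -0.0677  0.046 ] depth pt [ 0.573 -0.067  0.063]
tip [259.  201.7] [ 0.4647 -0.0658  0.04  ] depth pt [ 0.465 -0.066  0.043]
opp [321.7  62.3] [ 0.6709 -0.0729  0.04  ] depth pt [ 0.67  -0.073  0.048]
lb [220.7 102.7] [0.5741 0.0319 0.04  ] depth pt [0.574 0.03  0.047]
rb [351.7 164.7] [ 0.566  -0.1679  0.04  ] depth pt [ 0.566 -0.167  0.046]
post [329.7  24.3] [ 0.7056 -0.0626  0.072 ] depth pt [ 0.706 -0.063  0.072]
hub [169.  91.] [0.5635 0.0938 0.06  ] depth pt [0.563 0.097 0.052]
lball [158.   36.7] [0.6194 0.1318 0.041 ] depth pt [0.619 0.129 0.049]
pinA [176.   74.3] [0.5855 0.0952 0.048 ] depth pt [0.586 0.095 0.048]
pinB [155.  96.] [0.5497 0.1133 0.048 ] depth pt [0.55  0.113 0.048]
disc r 0.0 ang 0.0
tip r 0.1078 ang 179.0
opp r 0.0985 ang -3.0
lb r 0.0996 ang 89.1
rb r 0.1004 ang -93.7
post r 0.1333 ang 2.2
hub r 0.1617 ang 93.2
lball r 0.205 ang 76.8
pinA r 0.1634 ang 85.4
pinB r 0.1824 ang 97.2
lever 0.06766268763746425 34.20487090421973
3484
0.57237309217453 -0.06765338033437729 0.06794586777687073
[[0.625 0.134 0.046]
 [0.626 0.129 0.046]
 
[... 1336 characters left out ...]
0.038]
 [0.561 0.091 0.05 ]
 [0.55  0.115 0.048]
 [0.557 0.098 0.049]
 [0.563 0.085 0.047]
 [0.551 0.111 0.038]
 [0.559 0.089 0.05 ]
 [0.548 0.113 0.047]
 [0.555 0.097 0.048]
 [0.561 0.084 0.042]
 [0.553 0.099 0.048]
 [0.559 0.084 0.048]
 [0.547 0.112 0.034]
 [0.557 0.086 0.049]
 [0.58  0.03  0.042]
 [0.556 0.086 0.045]
 [0.579 0.029 0.045]
 [0.554 0.087 0.037]
 [0.579 0.026 0.041]
 [0.577 0.026 0.044]
 [0.577 0.025 0.043]
 [0.575 0.025 0.045]
 [0.572 0.028 0.048]
 [0.568 0.034 0.045]
 [0.574 0.019 0.044]
 [0.57  0.026 0.047]
 [0.576 0.012 0.042]
 [0.571 0.021 0.043]
 [0.577 0.007 0.04 ]
 [0.571 0.017 0.044]
 [0.569 0.02  0.043]
 [0.575 0.005 0.045]
 [0.574 0.005 0.045]
 [0.569 0.01  0.042]]
```

```bash
python3 - <<'E'
from h import *
import pickle
f,st=pickle.load(open("pics/wrist1.pkl","rb")); P=cloud(f,st); Rt=rot(st["tool_rot"]); L=(P-st["position"])@Rt
for lo in np.arange(-.06,.01,.01):
    m=(L[...,0]>lo)&(L[...,0]<lo+.01)&(abs(L[...,1])<.03)&(abs(L[...,2])<.04)
    if m.sum()>3: print(lo.round(3),m.sum(),np.percentile(L[m],[2,98],axis=0).round(4).tolist())
print(state()["joint_positions"].round(3))
E
python3 -m jog '[{"claw":0,"slide":[2,-0.5,1.3],"spin":0.1},{"claw":0,"slide":[4,-1,2.6],"spin":0.2},{"claw":0,"slide":[6,-1.5,3.9],"spin":0.3},{"claw":0,"slide":[8,-2,5.2],"spin":0.39},{"claw":0,"slide":[10,-2.5,6.3],"spin":0.39}]'
python3 - <<'E'
from h import *
s=state(); print(s["joint_positions"].round(3)); print(rot(s["tool_rot"]).round(4))
E
```

```text
-0.06 6326 [[-0.0597, -0.0069, -0.0366], [-0.0504, 0.0145, 0.0366]]
-0.05 2213 [[-0.0498, -0.0067, -0.0297], [-0.0408, 0.015, 0.0293]]
-0.04 851 [[-0.0396, -0.0084, -0.011], [-0.0303, 0.0132, 0.0113]]
-0.03 722 [[-0.0299, 0.0078, -0.0129], [-0.0203, 0.0129, 0.0133]]
-0.02 588 [[-0.0198, 0.0078, -0.0129], [-0.0103, 0.0129, 0.0132]]
-0.01 231 [[-0.0099, 0.0079, -0.011], [-0.0035, 0.0128, 0.0117]]
[-0.139  0.153 -0.027  1.389  0.005  2.608]
t: 1.87
position: [0.5194, -0.1473, 0.2301]
tool_rot: [-0.499, -0.501, -0.499, 0.501]
contact_force: [-0.2, -0.2, -0.6]
gripper_width: 0.0002
[-0.276  0.201 -0.196  1.174 -0.     2.869]
[[-3.0e-04  1.0e+00 -3.8e-03]
 [-1.0e-04 -3.8e-03 -1.0e+00]
 [-1.0e+00 -3.0e-04  1.0e-04]]
```

```bash
python3 -m jog '[{"claw":0,"slide":[1,0,0],"spin":-0.12},{"claw":0,"slide":[2,0,0],"spin":-0.24},{"claw":0,"slide":[3,0,0],"spin":-0.36},{"claw":0,"slide":[4,0,0],"spin":-0.48},{"claw":0,"slide":[5,0,0],"spin":-0.6}]'
python3 -m jog '[{"claw":0,"slide":[1,0,0],"spin":-0.12},{"claw":0,"slide":[2,0,0],"spin":-0.24},{"claw":0,"slide":[3,0,0],"spin":-0.36},{"claw":0,"slide":[4,0,0],"spin":-0.48},{"claw":0,"slide":[5,0,0],"spin":-0.6}]'
python3 -m jog '[{"claw":0,"slide":[2,0,0],"spin":-0.12},{"claw":0,"slide":[4,0,0],"spin":-0.24},{"claw":0,"slide":[6,0,0],"spin":-0.367},{"claw":0,"slide":[8,0,0],"spin":-0.367},{"claw":0,"slide":[10.2,0,0],"spin":-0.367}]'
python3 - <<'E'
from h import *
import pickle
s=state(); print(s["joint_positions"].round(3)); print(rot(s["tool_rot"]).round(4),s["position"])
f=grab_frame("side"); cv2.imwrite("pics/side1.png",cv2.resize(f["img"][145:285,190:380],None,fx=4,fy=4,interpolation=cv2.INTER_CUBIC))
E
```

```text
t: 2.28
position: [0.5192, -0.1467, 0.1805]
tool_rot: [0.626, 0.328, 0.627, -0.328]
contact_force: [-0.5, -0.4, 0.1]
gripper_width: -0.0
t: 2.7
position: [0.5193, -0.1467, 0.1306]
tool_rot: [0.695, 0.128, 0.696, -0.128]
contact_force: [0.2, 1.0, 0.5]
gripper_width: 0.0002
t: 3.12
position: [0.5196, -0.1467, 0.0285]
tool_rot: [0.707, 0.001, 0.707, -0.001]
contact_force: [0.8, -0.1, -0.6]
gripper_width: -0.0005
[-0.275  0.37  -0.469  0.731 -0.     1.299]
[[ 3.0e-04  3.5e-03  1.0e+00]
 [-1.0e-04  1.0e+00 -3.5e-03]
 [-1.0e+00 -1.0e-04  3.0e-04]] [ 0.51958815 -0.14674046  0.02853993]
```

View pics/side1.png

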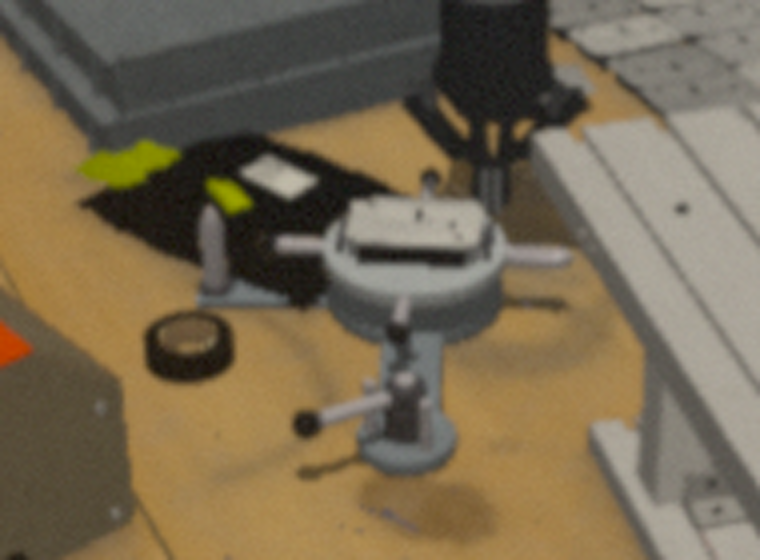

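```bash
cat > arc.py <<'E'
import numpy as np
c=np.array([.571,-.069]); r=.085
def p(th):
    t=np.radians(th); e=np.array([np.cos(t),np.sin(t)]); n=np.array([-e[1],e[0]])
    return c+r*e-(.005+.013*(abs(n[0])+abs(n[1])))*n
if __name__=="__main__":
    for a in range(-92,93,20):
        base=p(a)
        print(a,base.round(4)," ".join("[0,%.2f,%.2f]"%tuple(((p(a+4*k)-base)*100)[::-1]) for k in range(1,6)))
E
python3 arc.py
```

```text
-92 [ 0.5496 -0.1533] [0,-0.13,0.59] [0,-0.22,1.11] [0,-0.29,1.64] [0,-0.32,2.18] [0,-0.31,2.73]
-72 [ 0.5769 -0.1564] [0,0.04,0.56] [0,0.12,1.12] [0,0.25,1.69] [0,0.41,2.25] [0,0.62,2.81]
-52 [ 0.605  -0.1503] [0,0.25,0.55] [0,0.54,1.09] [0,0.88,1.61] [0,1.26,2.11] [0,1.68,2.59]
-32 [ 0.6309 -0.1335] [0,0.46,0.45] [0,0.97,0.87] [0,1.50,1.25] [0,2.08,1.60] [0,2.68,1.90]
-12 [ 0.6499 -0.1066] [0,0.63,0.25] [0,1.29,0.46] [0,1.96,0.61] [0,2.47,0.72] [0,3.00,0.80]
8 [ 0.6579 -0.0767] [0,0.54,0.05] [0,1.08,0.06] [0,1.64,0.04] [0,2.20,-0.02] [0,2.76,-0.13]
28 [ 0.6567 -0.049 ] [0,0.56,-0.14] [0,1.13,-0.33] [0,1.68,-0.56] [0,2.23,-0.83] [0,2.76,-1.14]
48 [ 0.6452 -0.0215] [0,0.51,-0.36] [0,1.00,-0.76] [0,1.47,-1.20] [0,1.90,-1.69] [0,2.31,-2.21]
68 [0.6232 0.0016] [0,0.36,-0.56] [0,0.69,-1.15] [0,0.96,-1.77] [0,1.19,-2.41] [0,1.37,-3.08]
88 [0.5924 0.0153] [0,0.13,-0.59] [0,0.22,-1.11] [0,0.29,-1.64] [0,0.32,-2.18] [0,0.31,-2.73]
```

```bash
python3 -m jog '[{"claw":0,"slide":[0,-0.2,0.8],"spin":0},{"claw":0,"slide":[0,-0.4,1.6],"spin":0},{"claw":0,"slide":[0,-0.5,2.2],"spin":0},{"claw":0,"slide":[0,-0.6,2.6],"spin":0},{"claw":0,"slide":[0,-0.7,3.0],"spin":0}]'
python3 -m jog '[{"claw":0,"slide":[0,-0.1,0.4],"spin":0},{"claw":0,"slide":[0,-0.2,0.9],"spin":0},{"claw":0,"slide":[0,-0.25,1.5],"spin":0},{"claw":0,"slide":[0,-0.3,2.1],"spin":0},{"claw":0,"slide":[0,-0.3,2.7],"spin":0}]'
python3 -m jog '[{"claw":0,"slide":[0,0.05,0.55],"spin":0},{"claw":0,"slide":[0,0.1,1.1],"spin":0},{"claw":0,"slide":[0,0.25,1.7],"spin":0},{"claw":0,"slide":[0,0.4,2.25],"spin":0},{"claw":0,"slide":[0,0.6,2.8],"spin":0}]'
python3 - <<'E'
from h import *
s=state(); print(s["position"],s["contact_force"])
f=grab_frame("side"); cv2.imwrite("pics/side2.png",cv2.resize(f["img"][145:285,190:380],None,fx=4,fy=4,interpolation=cv2.INTER_CUBIC))
E
```

```text
t: 3.58
position: [0.5511, -0.1538, 0.0306]
tool_rot: [0.708, 0.001, 0.707, -0.001]
contact_force: [-1.2, -0.0, 1.5]
gripper_width: 0.0001
t: 4.0
position: [0.5769, -0.1568, 0.0292]
tool_rot: [0.707, 0.001, 0.707, -0.001]
contact_force: [-2.0, 0.2, 0.1]
gripper_width: -0.0001
t: 4.42
position: [0.6052, -0.1508, 0.0293]
tool_rot: [0.707, 0.001, 0.707, -0.002]
contact_force: [-1.9, -0.2, 0.1]
gripper_width: 0.0
[ 0.60521873 -0.15078217  0.02925556] [-1.91676678 -0.15133193  0.0609247 ]
```

View pics/side2.png

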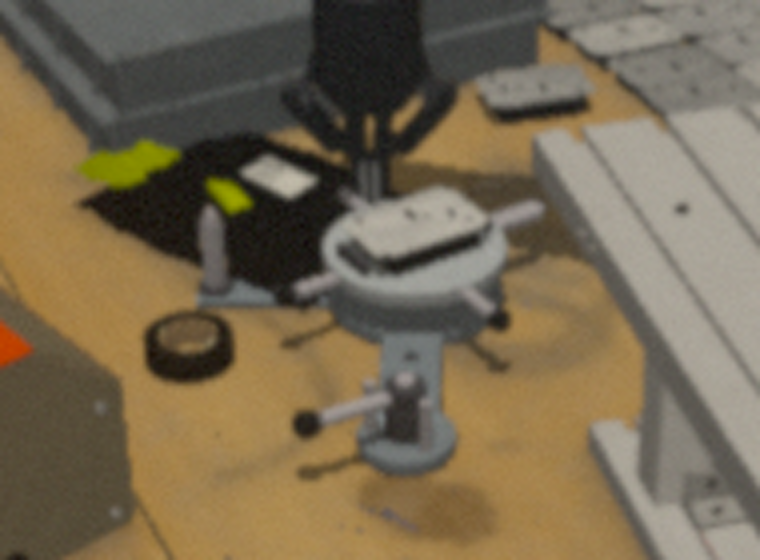

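The turntable is turning counterclockwise with about 2 N on the finger, and the base has stayed put. I'll continue along the arc.

```bash
python3 -m jog '[{"claw":0,"slide":[0,0.25,0.55],"spin":0},{"claw":0,"slide":[0,0.55,1.1],"spin":0},{"claw":0,"slide":[0,0.9,1.6],"spin":0},{"claw":0,"slide":[0,1.25,2.1],"spin":0},{"claw":0,"slide":[0,1.7,2.6],"spin":0}]'
python3 -m jog '[{"claw":0,"slide":[0,0.45,0.45],"spin":0},{"claw":0,"slide":[0,0.95,0.85],"spin":0},{"claw":0,"slide":[0,1.5,1.25],"spin":0},{"claw":0,"slide":[0,2.1,1.6],"spin":0},{"claw":0,"slide":[0,2.7,1.9],"spin":0}]'
python3 -m jog '[{"claw":0,"slide":[0,0.6,0.25],"spin":0},{"claw":0,"slide":[0,1.3,0.45],"spin":0},{"claw":0,"slide":[0,1.95,0.6],"spin":0},{"claw":0,"slide":[0,2.5,0.7],"spin":0},{"claw":0,"slide":[0,3.0,0.8],"spin":0}]'
python3 -m jog '[{"claw":0,"slide":[0,0.55,0.05],"spin":0},{"claw":0,"slide":[0,1.1,0.05],"spin":0},{"claw":0,"slide":[0,1.65,0.05],"spin":0},{"claw":0,"slide":[0,2.2,0],"spin":0},{"claw":0,"slide":[0,2.75,-0.1],"spin":0}]'
python3 - <<'E'
from h import *
s=state(); print(s["position"],s["contact_force"])
f=grab_frame("side"); cv2.imwrite("pics/side3.png",cv2.resize(f["img"][145:285,190:380],None,fx=4,fy=4,interpolation=cv2.INTER_CUBIC))
E
```

```text
t: 4.88
position: [0.6301, -0.1329, 0.029]
tool_rot: [0.706, 0.002, 0.708, -0.001]
contact_force: [-5.9, 2.7, 2.8]
gripper_width: 0.0002
t: 5.3
position: [0.6509, -0.1068, 0.0295]
tool_rot: [0.708, 0.001, 0.707, -0.002]
contact_force: [-1.4, -1.2, -0.5]
gripper_width: 0.0001
t: 5.72
position: [0.6575, -0.0765, 0.0292]
tool_rot: [0.707, 0.001, 0.707, -0.001]
contact_force: [-2.9, -1.3, -0.8]
gripper_width: 0.0002
t: 6.13
position: [0.6576, -0.0491, 0.0296]
tool_rot: [0.708, 0.001, 0.707, -0.001]
contact_force: [-0.4, -2.4, 0.2]
gripper_width: -0.0001
[ 0.65762131 -0.04911433  0.02960022] [-0.40246819 -2.43319774  0.17888319]
```

View pics/side3.png

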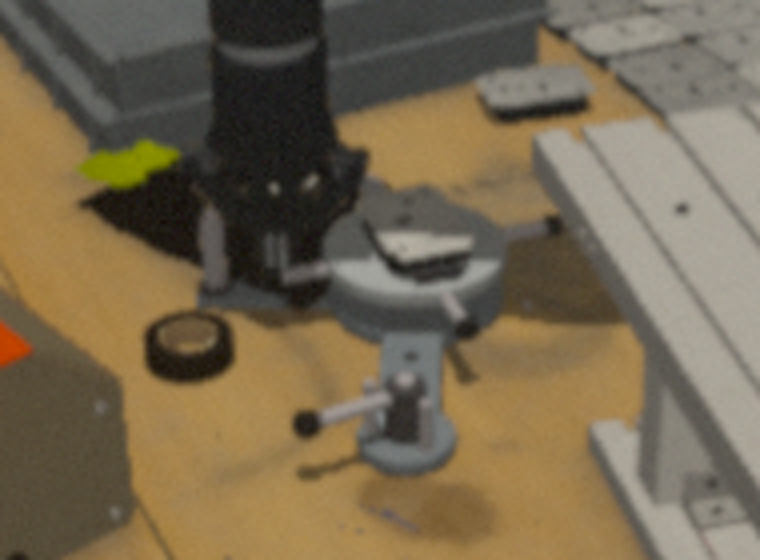

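```bash
python3 -m jog '[{"claw":0,"slide":[0,0.55,-0.15],"spin":0},{"claw":0,"slide":[0,1.15,-0.35],"spin":0},{"claw":0,"slide":[0,1.7,-0.55],"spin":0},{"claw":0,"slide":[0,2.2,-0.85],"spin":0},{"claw":0,"slide":[0,2.75,-1.15],"spin":0}]'
python3 -m jog '[{"claw":0,"slide":[0,0.5,-0.35],"spin":0},{"claw":0,"slide":[0,1.0,-0.75],"spin":0},{"claw":0,"slide":[0,1.45,-1.2],"spin":0},{"claw":0,"slide":[0,1.9,-1.7],"spin":0},{"claw":0,"slide":[0,2.3,-2.2],"spin":0}]'
python3 -m jog '[{"claw":0,"slide":[0,0.35,-0.5],"spin":0},{"claw":0,"slide":[0,0.65,-1.0],"spin":0},{"claw":0,"slide":[0,0.8,-1.3],"spin":0},{"claw":0,"slide":[0,0.9,-1.5],"spin":0},{"claw":0,"slide":[0,0.95,-1.7],"spin":0}]'
python3 - <<'E'
from h import *
s=state(); print(s["position"],s["contact_force"])
f=grab_frame("side"); cv2.imwrite("pics/side4.png",cv2.resize(f["img"][145:285,190:380],None,fx=4,fy=4,interpolation=cv2.INTER_CUBIC))
import pickle
st=state(); f=grab_frame("wrist"); cv2.imwrite("pics/wrist4.png",f["img"]); pickle.dump((f,st),open("pics/wrist4.pkl","wb"))
E
```

```text
t: 6.6
position: [0.6455, -0.0216, 0.0294]
tool_rot: [0.707, 0.001, 0.707, -0.001]
contact_force: [-0.2, -2.1, 0.4]
gripper_width: -0.0002
t: 7.02
position: [0.6234, 0.0016, 0.0294]
tool_rot: [0.707, 0.001, 0.707, -0.001]
contact_force: [0.3, -1.6, 0.1]
gripper_width: 0.0002
t: 7.43
position: [0.6067, 0.0108, 0.0294]
tool_rot: [0.707, 0.001, 0.707, -0.001]
contact_force: [1.7, -1.2, 0.0]
gripper_width: -0.0002
[0.6067448  0.01082933 0.02944834] [ 1.65853374 -1.15341291  0.00267416]
```

View pics/side4.png

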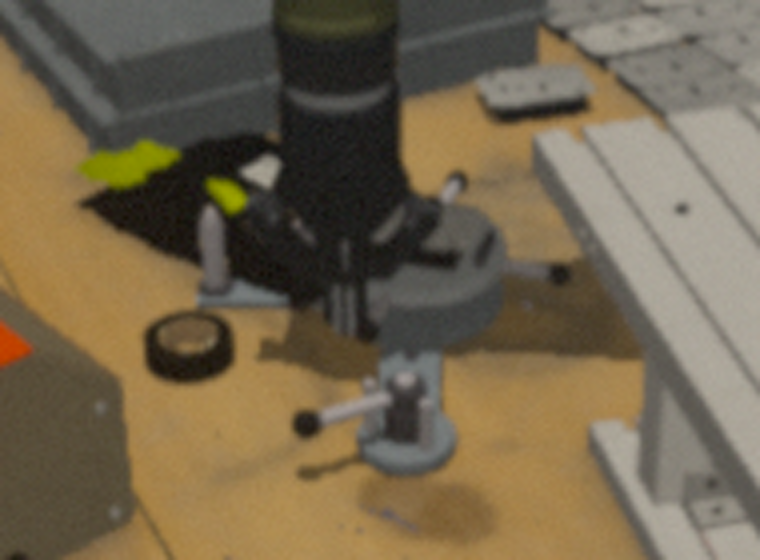

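View pics/wrist4.png

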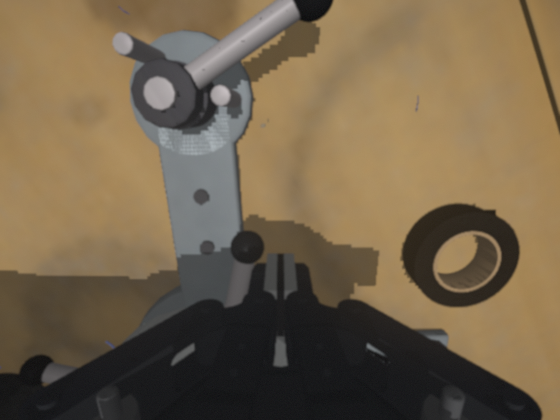

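```bash
cat > ball.py <<'E'
import sys
from h import *
import pickle
def meas(f,st,u,v):
    P=onplane(f,[(u,v)],.040,st)[0]; d=P[:2]-np.array([.571,-.069]); print("ball",P.round(4),"r",np.hypot(*d).round(4),"ang",np.degrees(np.arctan2(d[1],d[0])).round(2))
    return P
if __name__=="__main__":
    f,st=pickle.load(open("pics/wrist4.pkl","rb")); meas(f,st,247,246.5)
    for n,uv,z in (("hub",(159,94),.052),("pin",(221,95),.048),("pinB",(124,43),.048)): print(n,onplane(f,[uv],z,st)[0].round(4))
E
python3 ball.py
```

```text
ball [0.5921 0.0291 0.04  ] r 0.1004 ang 77.88
hub [0.5632 0.096  0.052 ]
pin [0.5854 0.0957 0.048 ]
pinB [0.5508 0.1139 0.048 ]
```

```bash
python3 -m jog '[{"claw":0,"slide":[0,0.2,-0.5],"spin":0},{"claw":0,"slide":[0,0.35,-1.0],"spin":0},{"claw":0,"slide":[0,0.45,-1.3],"spin":0},{"claw":0,"slide":[0,0.5,-1.5],"spin":0},{"claw":0,"slide":[0,0.5,-1.6],"spin":0}]'
python3 - <<'E'
from h import *
import pickle
st=state(); f=grab_frame("wrist"); cv2.imwrite("pics/wrist5.png",f["img"]); pickle.dump((f,st),open("pics/wrist5.pkl","wb"))
E
```

```text
t: 7.95
position: [0.5903, 0.0158, 0.0293]
tool_rot: [0.707, 0.001, 0.707, -0.001]
contact_force: [1.6, -0.6, -0.2]
gripper_width: -0.0002
```

View pics/wrist5.png

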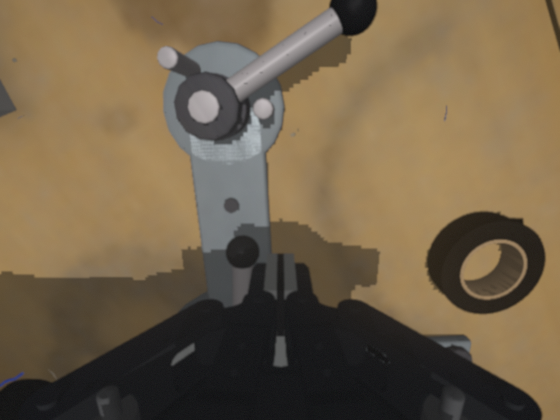

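```bash
cat > bm.py <<'E'
import sys
from ball import *
def blob(f,box,T=45):
    u0,u1,v0,v1=box; g=f["img"][v0:v1,u0:u1].max(2); m=(g<T).astype(np.uint8)
    c=max(cv2.findContours(m,0,1)[0],key=cv2.contourArea); (x,y),r=cv2.minEnclosingCircle(c); return x+u0,y+v0,r
if __name__=="__main__":
    n=sys.argv[1]; box=list(map(int,sys.argv[2:6])); f,st=pickle.load(open(n,"rb"))
    u,v,r=blob(f,box); print(u,v,r); meas(f,st,u,v)
E
python3 bm.py pics/wrist5.pkl 222 261 232 270;python3 bm.py pics/wrist4.pkl 227 266 225 264
python3 - <<'E'
from ball import *
f,st=pickle.load(open("pics/wrist5.pkl","rb")); print(onplane(f,[(204,107)],.052,st))
E
```

```text
242.32332801818848 251.87049674987793 16.159189224243164
ball [0.5737 0.0313 0.04  ] r 0.1004 ang 88.48
246.70000076293945 247.10000038146973 15.839922904968262
ball [0.5919 0.0288 0.04  ] r 0.1 ang 77.93
[[0.5634072  0.09619061 0.052     ]]
```

```bash
python3 -m jog '[{"claw":0,"slide":[0,0,-0.2],"spin":0},{"claw":0,"slide":[0,0.05,-0.35],"spin":0},{"claw":0,"slide":[0,0.05,-0.45],"spin":0},{"claw":0,"slide":[0,0.05,-0.55],"spin":0},{"claw":0,"slide":[0,0.05,-0.6],"spin":0}]'
python3 - <<'E'
from h import *
import pickle
st=state(); f=grab_frame("wrist"); cv2.imwrite("pics/wrist6.png",f["img"]); pickle.dump((f,st),open("pics/wrist6.pkl","wb"))
E
python3 bm.py pics/wrist6.pkl 217 261 232 270
```

```text
t: 8.42
position: [0.5847, 0.0163, 0.0293]
tool_rot: [0.707, 0.001, 0.707, -0.001]
contact_force: [1.8, -0.5, -0.1]
gripper_width: 0.0004
240.35294151306152 252.6176471710205 16.14029884338379
ball [0.5671 0.0314 0.04  ] r 0.1005 ang 92.2
```

View pics/wrist6.png

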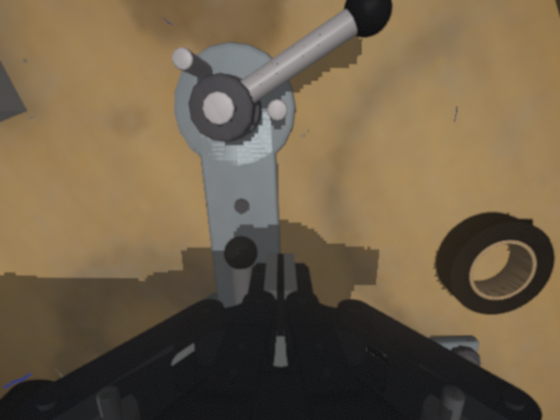

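```bash
python3 -m jog '[{"claw":0,"slide":[0,0,1],"spin":0},{"claw":0,"slide":[0,0,2],"spin":0},{"claw":0,"slide":[-3,0,2.2],"spin":0},{"claw":0,"slide":[-6.5,0,2.2],"spin":0},{"claw":0,"slide":[-10.5,0,2.2],"spin":0}]'
python3 -m jog '[{"claw":0,"slide":[-3.5,-1.5,0],"spin":0},{"claw":0,"slide":[-7,-4,0],"spin":0},{"claw":0,"slide":[-10,-7,0],"spin":0},{"claw":0,"slide":[-13,-10,0],"spin":0},{"claw":0,"slide":[-16,-13,0],"spin":0}]'
python3 - <<'E'
from h import *
import pickle
st=state(); f=grab_frame("wrist"); cv2.imwrite("pics/wrist7.png",f["img"]); pickle.dump((f,st),open("pics/wrist7.pkl","wb"))
E
```

```text
t: 8.88
position: [0.6047, 0.0162, 0.1333]
tool_rot: [0.705, 0.001, 0.709, -0.001]
contact_force: [1.0, -0.2, 0.3]
gripper_width: 0.0001
t: 9.3
position: [0.6055, -0.112, 0.2932]
tool_rot: [0.707, 0.001, 0.707, -0.001]
contact_force: [1.1, -0.1, -0.5]
gripper_width: -0.0003
```

View pics/wrist7.png

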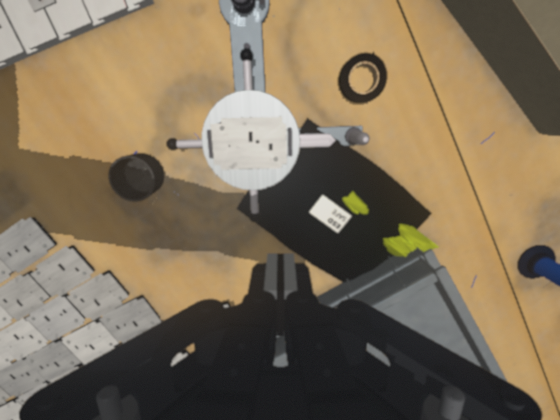

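```bash
python3 - <<'E'
from h import *
import pickle
f,st=pickle.load(open("pics/wrist7.pkl","rb"))
cv2.imwrite("pics/wrist7z.png",cv2.resize(f["img"][40:220,160:390],None,fx=3.4,fy=3.3,interpolation=cv2.INTER_CUBIC) if 0 else cv2.resize(f["img"][40:220,160:385],None,fx=3.3,fy=3.3,interpolation=cv2.INTER_CUBIC))
E
```

```text
(no output)
```

View pics/wrist7z.png

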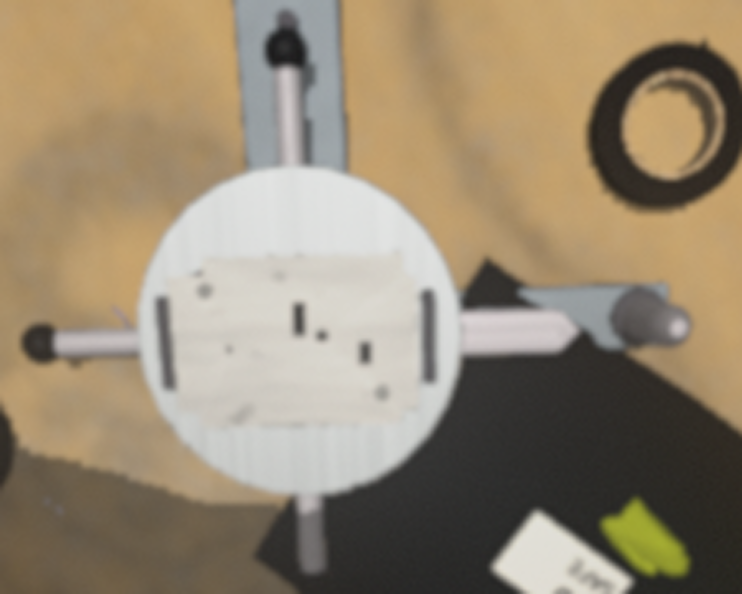

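```bash
python3 - <<'E'
from h import *
import pickle
f,st=pickle.load(open("pics/wrist7.pkl","rb"))
g=lambda x,y:(160+(x+.5)/3.3-.5,40+(y+.5)/3.3-.5)
D={"tip":((578,330),.04),"lball":((40,342),.04),"uball":((286,47),.04),"disc":((300,331),.046),"post":((679,327),.072)}
W={k:onplane(f,[g(*p)],z,st)[0] for k,(p,z) in D.items()}
W["hub"]=onplane(f,[(243,4)],.052,st)[0]
for k in W: print(k,W[k].round(4))
a=lambda p,q:np.degrees(np.arctan2(*(W[q]-W[p])[[1,0]])).round(2)
print("tip-lball",a("lball","tip"),"disc-tip",a("disc","tip"),"disc-uball",a("disc","uball"),"disc-post",a("disc","post"),"disc-hub",a("disc","hub"),np.hypot(*(W["hub"]-W["disc"])[:2]))
P=cloud(f,st);Z=P[...,2]
m=(Z>.052)&(Z<.08)&(np.hypot(P[...,0]-W["post"][0],P[...,1]-W["post"][1])<.02); q=P[m]; print("post pts",len(q),q.max(0),q[q[:,2]>q[:,2].max()-.005].mean(0))
E
```

```text
tip [ 0.676  -0.0664  0.04  ]
lball [ 0.4686 -0.0702  0.04  ]
uball [0.5672 0.0327 0.04  ]
disc [ 0.5698 -0.066   0.046 ]
post [ 0.7061 -0.0627  0.072 ]
hub [0.5665 0.0806 0.052 ]
tip-lball 1.06 disc-tip -0.19 disc-uball 91.48 disc-post 1.39 disc-hub 91.3 0.146680975967207
post pts 153 [ 0.71234067 -0.05574627  0.07360524] [ 0.70477888 -0.06383822  0.07115492]
```

```bash
python3 -m jog '[{"claw":0,"slide":[2.5,1.5,0.6],"spin":0},{"claw":0,"slide":[5,3,1.2],"spin":0},{"claw":0,"slide":[7.5,4.5,1.8],"spin":0},{"claw":0,"slide":[10,6.5,2.5],"spin":0},{"claw":0,"slide":[10,6.5,2.5],"spin":0}]'
python3 - <<'E'
from h import *
import pickle
st=state(); f=grab_frame("wrist"); cv2.imwrite("pics/wrist8.png",f["img"]); pickle.dump((f,st),open("pics/wrist8.pkl","wb"))
cv2.imwrite("pics/wrist8a.png",cv2.resize(f["img"][110:280,280:470],None,fx=4,fy=3.5 if 0 else 4,interpolation=cv2.INTER_CUBIC)[:600])
cv2.imwrite("pics/wrist8z.png",cv2.resize(f["img"][140:280,280:470],None,fx=4,fy=4,interpolation=cv2.INTER_CUBIC))
E
```

```text
t: 9.77
position: [0.6288, -0.043, 0.1856]
tool_rot: [0.704, 0.001, 0.71, 0.0]
contact_force: [-1.5, 0.5, -0.2]
gripper_width: 0.0002
```

View pics/wrist8.png

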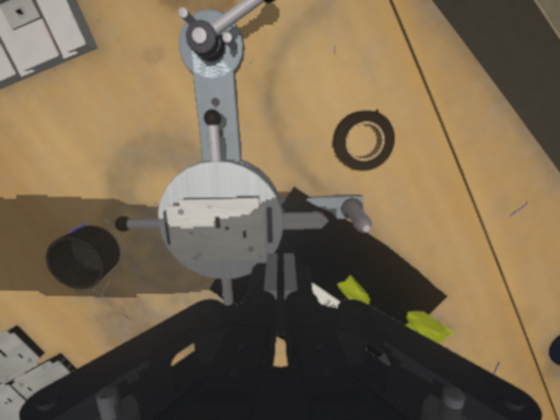

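View pics/wrist8z.png

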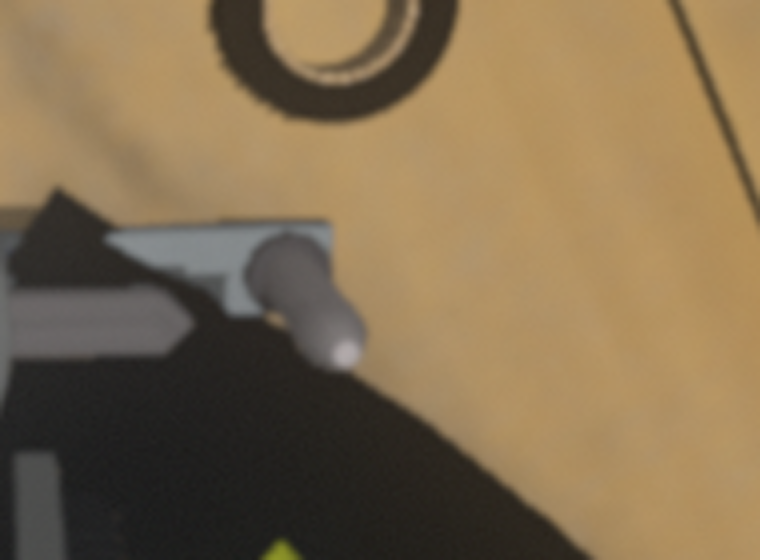

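```bash
python3 - <<'E'
from h import *
import pickle
f,st=pickle.load(open("pics/wrist8.pkl","rb"))
print(st["joint_velocities"].round(3), rot(st["tool_rot"]).round(4).tolist())
cv2.imwrite("pics/wrist8b.png",cv2.resize(f["img"][0:260,100:300],None,fx=3,fy=3,interpolation=cv2.INTER_CUBIC)[:600,:])
g=lambda x,y:(280+(x+.5)/4-.5,140+(y+.5)/4-.5)
W={"tip":(g(196,322),.04),"bl":(g(90,323),.044),"post":(g(346,352),.072)}
# dark blobs
def blob(u0,u1,v0,v1,T=45):
    m=(f["img"][v0:v1,u0:u1].max(2)<T).astype(np.uint8); c=max(cv2.findContours(m,0,1)[0],key=cv2.contourArea); (x,y),r=cv2.minEnclosingCircle(c); return (x+u0,y+v0),r
for n,b in (("lball",(112,132,212,236)),("uball",(202,224,106,128))):
    uv,r=blob(*b); print(n,uv,r); W[n]=(uv,.04)
W["hub"]=((204,36),.052)
W={k:onplane(f,[a],z,st)[0] for k,(a,z) in W.items()}
for k in W: print(k,W[k].round(4))
c=(W["lball"]+(W["tip"]-W["lball"])*100/207)[:2]; print("axis",c, "len",np.hypot(*(W["tip"]-W["lball"])[:2]))
for k in W: d=W[k][:2]-c; print(k,np.hypot(*d).round(4),np.degrees(np.arctan2(d[1],d[0])).round(2))
E
```

```text
[-0.032 -0.034  0.053  0.083 -0.037 -0.041] [[-0.0086, 0.0014, 1.0], [0.0027, 1.0, -0.0014], [-1.0, 0.0027, -0.0086]]
lball (122.0, 223.5) 6.265082359313965
uball (212.5, 117.0) 7.159010887145996
tip [ 0.6771 -0.0666  0.04  ]
bl [ 0.6504 -0.0655  0.044 ]
post [ 0.7059 -0.0624  0.072 ]
lball [ 0.4685 -0.0708  0.04  ]
uball [0.5675 0.0321 0.04  ]
hub [0.5672 0.0954 0.052 ]
axis [ 0.56928025 -0.06877409] len 0.2086259143003018
tip 0.1078 1.14
bl 0.0812 2.28
post 0.1367 2.67
lball 0.1008 -178.86
uball 0.1009 91.0
hub 0.1642 90.72
```

View pics/wrist8b.png

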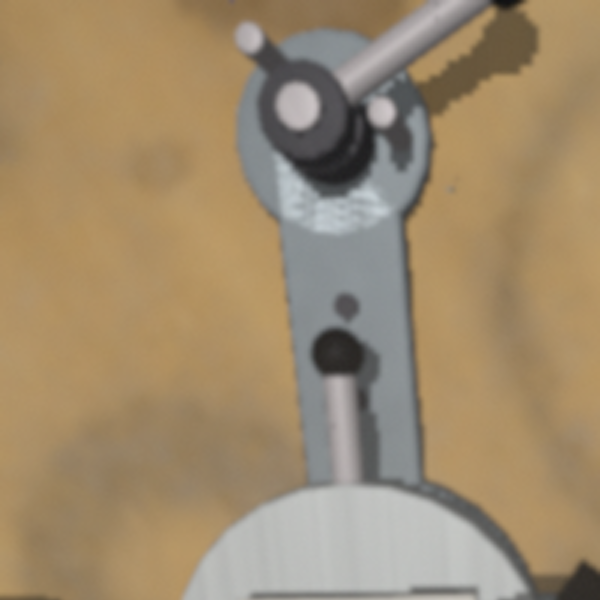

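```bash
python3 -m jog '[{"claw":0,"slide":[0,-1,-1],"spin":0},{"claw":0,"slide":[0,-1,-2],"spin":0},{"claw":0,"slide":[0,-1,-2],"spin":0},{"claw":0,"slide":[0,-1,-2],"spin":0},{"claw":0,"slide":[0,-1,-2],"spin":0}]'
python3 - <<'E'
from h import *
import pickle
st=state(); f=grab_frame("wrist"); st2=state()
print(st["joint_velocities"].round(3),st["position"],st2["position"], rot(st["tool_rot"])[:,0].round(4))
pickle.dump((f,st2),open("pics/wrist9.pkl","wb"))
cv2.imwrite("pics/wrist9a.png",cv2.resize(f["img"][130:280,130:330],None,fx=4,fy=4,interpolation=cv2.INTER_CUBIC))
cv2.imwrite("pics/wrist9b.png",cv2.resize(f["img"][0:150,170:370],None,fx=4,fy=4,interpolation=cv2.INTER_CUBIC))
cv2.imwrite("pics/wrist9c.png",cv2.resize(f["img"][140:290,280:480],None,fx=4,fy=4,interpolation=cv2.INTER_CUBIC))
E
```

```text
t: 10.23
position: [0.6121, -0.0571, 0.193]
tool_rot: [0.708, 0.002, 0.706, -0.002]
contact_force: [-0.2, -1.1, -0.5]
gripper_width: -0.0001
[ 0.006  0.011  0.005 -0.002  0.001  0.002] [ 0.61205951 -0.05708989  0.19296669] [ 0.61212794 -0.05690317  0.19272576] [ 2.e-03 -2.e-04 -1.e+00]
```

View pics/wrist9a.png

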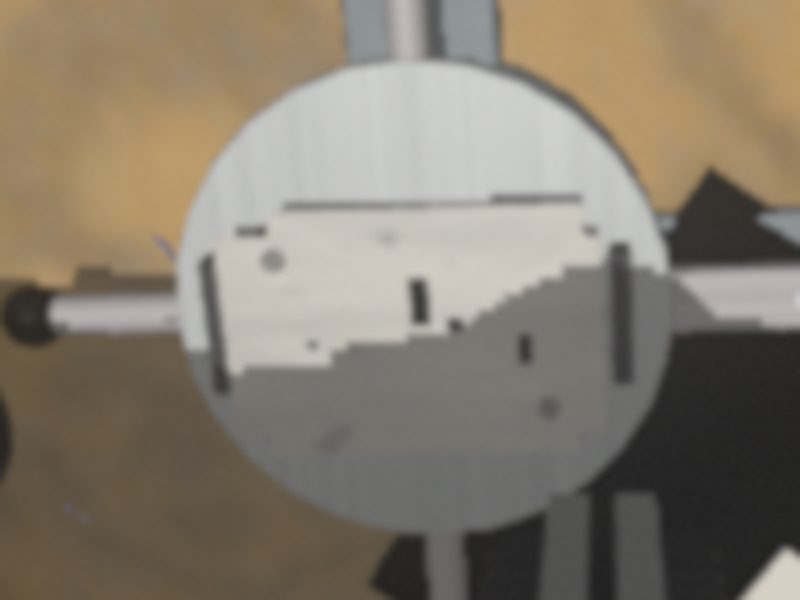

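View pics/wrist9b.png

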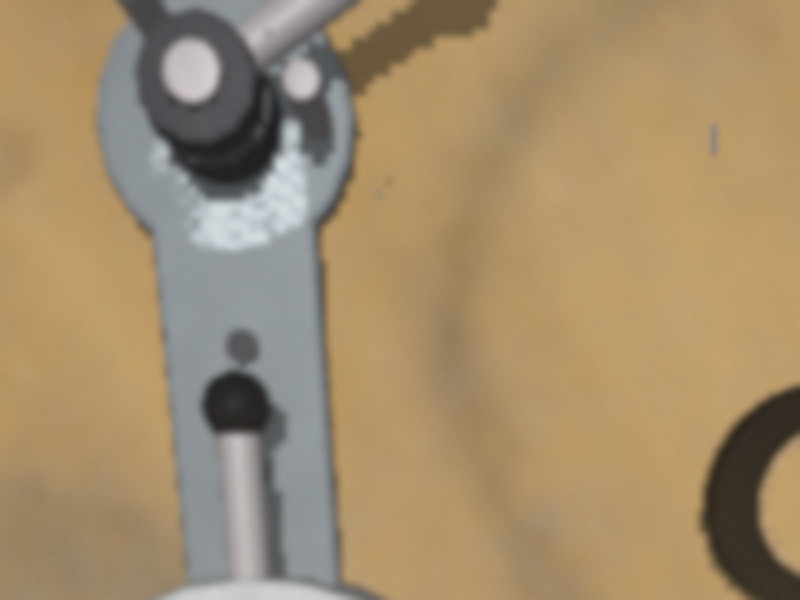

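View pics/wrist9c.png

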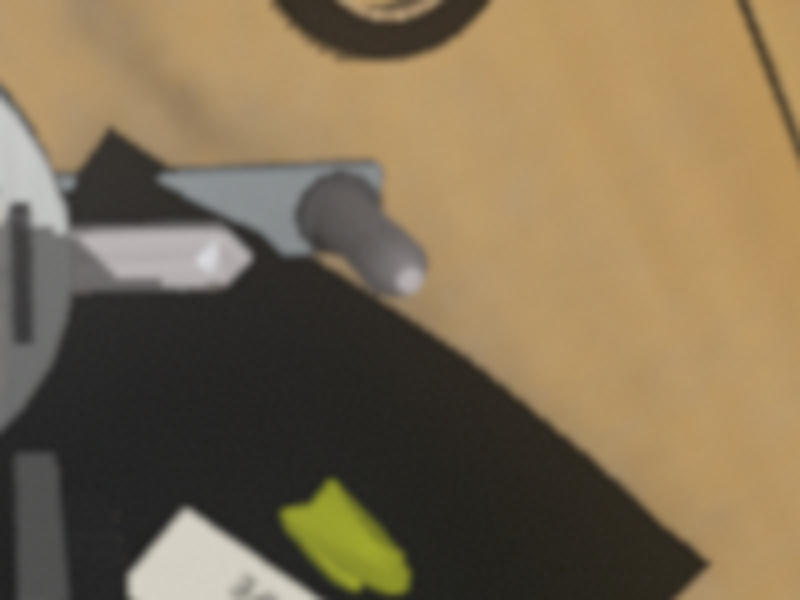

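```bash
cat > m9.py <<'E'
from h import *
import pickle
f,st=pickle.load(open("pics/wrist9.pkl","rb"))
g=lambda o,x,y:(o[0]+(x+.5)/4-.5,o[1]+(y+.5)/4-.5)
A,B,C=(130,130),(170,0),(280,140)
D={"lball":(g(A,32,314),.04),"uball":(g(B,236,403),.04),"hub":(g(B,191,70),.052),"pin":(g(B,302,80),.048),"tip":(g(C,252,256),.04),"post":(g(C,410,279),.072),"f1":(g(C,170,177),.008),"f2":(g(C,372,164),.008),
"eL1":(g(B,160,260),.012),"eL2":(g(B,186,540),.012),"eR1":(g(B,318,240),.012),"eR2":(g(B,339,560),.012)}
W={k:onplane(f,[a],z,st)[0] for k,(a,z) in D.items()}
P=cloud(f,st)
for k in W: 
    u,v=np.round(D[k][0]).astype(int); print(k,W[k].round(4),P[v,u].round(4))
c=(W["lball"]+(W["tip"]-W["lball"])*100/207)[:2]; print("axis",c,"len",np.hypot(*(W["tip"]-W["lball"])[:2]))
for k in W: d=W[k][:2]-c; print(k,np.hypot(*d).round(4),np.degrees(np.arctan2(d[1],d[0])).round(2))
a=lambda p,q:np.degrees(np.arctan2(*(W[q]-W[p])[[1,0]])).round(2)
print("foot",a("f1","f2"),"ear",a("eL2","eL1"),a("eR2","eR1"))
E
python3 m9.py
```

```text
lball [ 0.4689 -0.0701  0.04  ] [ 0.4725 -0.068   0.0464]
uball [0.567  0.0323 0.04  ] [0.5686 0.0324 0.0477]
hub [0.563  0.0964 0.052 ] [0.5625 0.0967 0.051 ]
pin [0.5852 0.0954 0.048 ] [0.585  0.0955 0.0468]
tip [ 0.6765 -0.0663  0.04  ] [ 0.6829 -0.0749  0.0124]
post [ 0.7059 -0.0624  0.072 ] [ 0.7062 -0.0625  0.0705]
f1 [ 0.6596 -0.0532  0.008 ] [ 0.6595 -0.0534  0.0078]
f2 [ 0.7147 -0.0497  0.008 ] [ 0.7151 -0.0501  0.0083]
eL1 [0.5459 0.0663 0.012 ] [0.5462 0.066  0.0117]
eL2 [5.48e-01 1.00e-04 1.20e-02] [ 5.481e-01 -2.000e-04  1.330e-02]
eR1 [0.5843 0.0705 0.012 ] [0.584  0.0704 0.0103]
eR2 [ 0.5872 -0.0052  0.012 ] [ 0.5868 -0.0056  0.0112]
axis [ 0.56923458 -0.06826752] len 0.20762912985447132
lball 0.1003 -178.96
uball 0.1006 91.26
hub 0.1648 92.16
pin 0.1645 84.43
tip 0.1073 1.04
post 0.1367 2.46
f1 0.0916 9.48
f2 0.1467 7.25
eL1 0.1366 99.83
eL2 0.0716 107.28
eR1 0.1396 83.8
eR2 0.0656 74.08
foot 3.56 ear 91.78 92.22
```

The settled view gives consistent lengths: axis to ball 100 mm, axis to tip 107 mm, axis to hub 165 mm. The pointer is at about 1.1° and the station at about 2.2–2.4°. I'll push it about 1.2° more, which is 1.8 mm at the arm.

```bash
python3 -m jog '[{"claw":0,"slide":[1,2,-0.1],"spin":0},{"claw":0,"slide":[2,4,-0.2],"spin":0},{"claw":0,"slide":[3,6,-0.4],"spin":0},{"claw":0,"slide":[5,7.3,-0.6],"spin":0},{"claw":0,"slide":[6,7.3,-0.6],"spin":0}]'
python3 -m jog '[{"claw":0,"slide":[3,0,0],"spin":0},{"claw":0,"slide":[6,0,0],"spin":0},{"claw":0,"slide":[8.5,0,0],"spin":0},{"claw":0,"slide":[10.3,0,0],"spin":0},{"claw":0,"slide":[10.3,0,0],"spin":0}]'
```

```text
t: 10.7
position: [0.6053, 0.0189, 0.1303]
tool_rot: [0.707, 0.001, 0.707, -0.0]
contact_force: [-0.3, -0.5, 0.3]
gripper_width: 0.0002
t: 11.12
position: [0.6028, 0.0159, 0.0247]
tool_rot: [0.705, 0.001, 0.709, -0.002]
contact_force: [-0.6, -0.2, -0.2]
gripper_width: 0.0001
```

```bash
python3 -m jog '[{"claw":0,"slide":[-0.3,0,-0.6],"spin":0},{"claw":0,"slide":[-0.3,0,-1.2],"spin":0},{"claw":0,"slide":[-0.3,0,-1.7],"spin":0},{"claw":0,"slide":[-0.3,0,-1.9],"spin":0},{"claw":0,"slide":[-0.3,0,-1.9],"spin":0}]'
python3 -c "
from cell import state
s=state();print(s['position'],s['joint_velocities'].round(3))"
```

```text
t: 11.53
position: [0.5869, 0.0167, 0.0331]
tool_rot: [0.708, 0.001, 0.707, -0.001]
contact_force: [0.2, 0.2, 0.6]
gripper_width: 0.0002
[0.58687052 0.01674066 0.03306921] [ 0.     0.014  0.014 -0.004 -0.     0.003]
```

```bash
python3 -m jog '[{"claw":0,"slide":[0,0,-0.1],"spin":0},{"claw":0,"slide":[0,0,-0.2],"spin":0},{"claw":0,"slide":[0,0,-0.3],"spin":0},{"claw":0,"slide":[0,0,-0.35],"spin":0},{"claw":0,"slide":[0,0,-0.4],"spin":0}]'
python3 - <<'E'
from h import *
import pickle
st=state(); f=grab_frame("wrist"); st=state(); cv2.imwrite("pics/wrist10.png",f["img"]); pickle.dump((f,st),open("pics/wrist10.pkl","wb"));print(st["position"])
E
python3 bm.py pics/wrist10.pkl 217 261 228 268; python3 bm.py pics/wrist6.pkl 217 261 232 270
```

```text
t: 11.95
position: [0.5835, 0.0168, 0.032]
tool_rot: [0.708, 0.001, 0.707, -0.001]
contact_force: [2.1, 0.4, 0.5]
gripper_width: -0.0001
[0.58335897 0.01680765 0.03194117]
242.68309783935547 250.90845108032227 15.896653175354004
ball [0.5665 0.0316 0.04  ] r 0.1007 ang 92.54
240.35294151306152 252.6176471710205 16.14029884338379
ball [0.5671 0.0314 0.04  ] r 0.1005 ang 92.2
```

```bash
python3 -m jog '[{"claw":0,"slide":[0,0,-0.02],"spin":0},{"claw":0,"slide":[0,0,-0.04],"spin":0},{"claw":0,"slide":[0,0,-0.05],"spin":0},{"claw":0,"slide":[0,0,-0.05],"spin":0},{"claw":0,"slide":[0,0,-0.05],"spin":0}]'
python3 -m jog '[{"claw":0,"slide":[0,0,1],"spin":0},{"claw":0,"slide":[0,0,2],"spin":0},{"claw":0,"slide":[-3,0,2.2],"spin":0},{"claw":0,"slide":[-6.5,0,2.2],"spin":0},{"claw":0,"slide":[-10.5,0,2.2],"spin":0}]'
python3 -m jog '[{"claw":0,"slide":[-1.5,-2,0.2],"spin":0},{"claw":0,"slide":[-3,-4,0.4],"spin":0},{"claw":0,"slide":[-5,-6,0.6],"spin":0},{"claw":0,"slide":[-5.6,-7.3,0.7],"spin":0},{"claw":0,"slide":[-5.6,-7.3,0.7],"spin":0}]'
python3 -m jog '[{"claw":0,"slide":[0,0,0],"spin":0},{"claw":0,"slide":[0,0,0],"spin":0},{"claw":0,"slide":[0,0,0],"spin":0},{"claw":0,"slide":[0,0,0],"spin":0},{"claw":0,"slide":[0,0,0],"spin":0}]'
python3 - <<'E'
from h import *
import pickle
st=state(); f=grab_frame("wrist"); st2=state()
print(st["joint_velocities"].round(3),st["position"],st2["position"], rot(st["tool_rot"])[:,0].round(4))
pickle.dump((f,st2),open("pics/wrist11.pkl","wb"))
cv2.imwrite("pics/wrist11a.png",cv2.resize(f["img"][130:280,130:330],None,fx=4,fy=4,interpolation=cv2.INTER_CUBIC))
cv2.imwrite("pics/wrist11b.png",cv2.resize(f["img"][0:150,170:370],None,fx=4,fy=4,interpolation=cv2.INTER_CUBIC))
cv2.imwrite("pics/wrist11c.png",cv2.resize(f["img"][140:290,280:480],None,fx=4,fy=4,interpolation=cv2.INTER_CUBIC))
E
```

```text
t: 12.42
position: [0.5825, 0.0168, 0.0318]
tool_rot: [0.707, 0.001, 0.707, -0.001]
contact_force: [2.3, 0.2, 1.3]
gripper_width: 0.0005
t: 12.83
position: [0.6019, 0.0166, 0.1355]
tool_rot: [0.705, 0.001, 0.709, -0.002]
contact_force: [1.2, 1.2, -0.4]
gripper_width: 0.0001
t: 13.25
position: [0.6119, -0.0588, 0.1942]
tool_rot: [0.708, 0.002, 0.706, -0.003]
contact_force: [0.8, 0.7, -0.2]
gripper_width: -0.0001
t: 13.67
position: [0.6106, -0.0556, 0.1919]
tool_rot: [0.707, 0.001, 0.708, -0.001]
contact_force: [-0.5, -0.6, -0.3]
gripper_width: 0.0003
[-0.002 -0.003  0.007 -0.    -0.002 -0.003] [ 0.61057341 -0.05555199  0.19194665] [ 0.61067601 -0.05568119  0.19215012] [-1.3e-03  3.0e-04 -1.0e+00]
```

View pics/wrist11a.png

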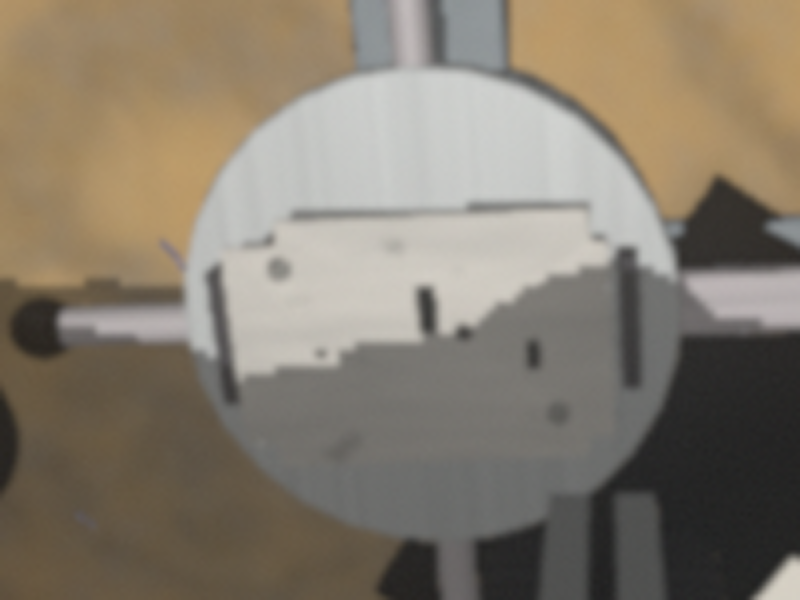

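View pics/wrist11b.png

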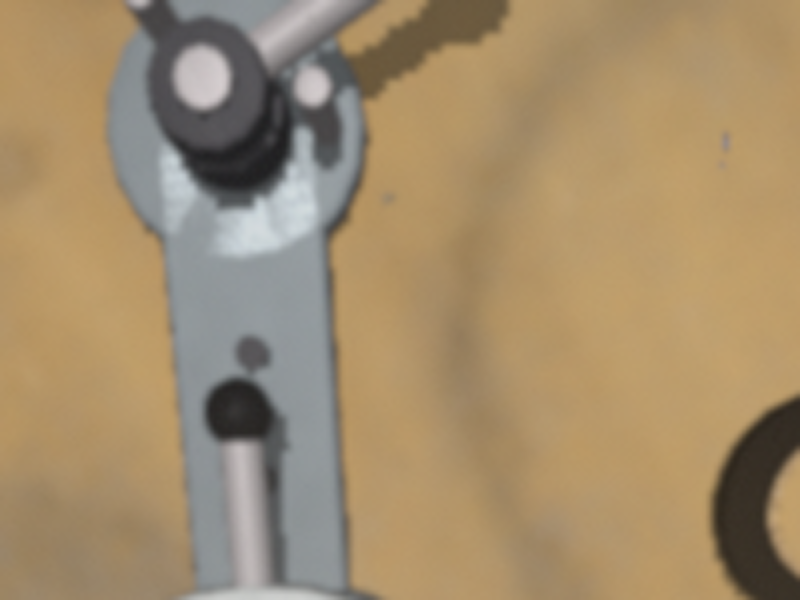

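View pics/wrist11c.png

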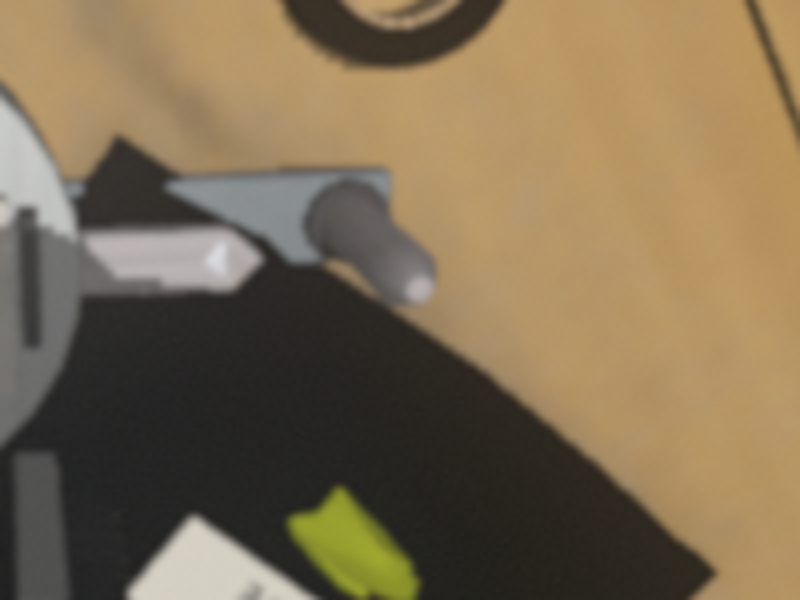

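```bash
sed -e 's/wrist9.pkl/wrist11.pkl/' -e 's/A,32,314/A,40,328/' -e 's/B,236,403/B,238,411/' -e 's/B,191,70/B,202,77/' -e 's/B,302,80/B,313,87/' -e 's/C,252,256/C,264,258/' -e 's/C,410,279/C,419,288/' -e 's/C,170,177/C,180,185/' -e 's/C,372,164/C,381,172/' -e 's/B,160,260/B,169,260/' -e 's/B,186,540/B,195,540/' -e 's/B,318,240/B,327,240/' -e 's/B,339,560/B,347,560/' m9.py > m11.py; python3 m11.py
```

```text
lball [ 0.4687 -0.0727  0.04  ] [ 0.4725 -0.0708  0.0471]
uball [0.5654 0.0318 0.04  ] [0.5667 0.0318 0.0487]
hub [0.5632 0.0962 0.052 ] [0.563  0.0963 0.0514]
pin [0.5854 0.0952 0.048 ] [0.5854 0.0958 0.0469]
tip [ 0.6776 -0.0653  0.04  ] [ 0.6845 -0.0738  0.0107]
post [ 0.706  -0.0629  0.072 ] [ 0.7055 -0.063   0.0727]
f1 [ 0.6604 -0.0539  0.008 ] [ 0.6608 -0.0541  0.0079]
f2 [ 0.7152 -0.0504  0.008 ] [ 0.7155 -0.0509  0.0076]
eL1 [0.546  0.0674 0.012 ] [0.5462 0.0671 0.0121]
eL2 [0.5483 0.0013 0.012 ] [0.5482 0.001  0.0133]
eR1 [0.5844 0.0716 0.012 ] [0.584  0.0714 0.0116]
eR2 [ 0.5873 -0.0039  0.012 ] [ 0.5869 -0.0043  0.0112]
axis [ 0.56960539 -0.06911038] len 0.20900947170432108
lball 0.101 -177.95
uball 0.101 92.36
hub 0.1654 92.22
pin 0.1651 84.51
tip 0.108 2.05
post 0.1366 2.62
f1 0.092 9.51
f2 0.1468 7.34
eL1 0.1386 99.79
eL2 0.0736 106.81
eR1 0.1415 84.01
eR2 0.0676 74.81
foot 3.71 ear 91.99 92.23
```

```bash
python3 - <<'E'
from h import *
import pickle
A=[]
for n in ["scene0","side0","wrist7","wrist1"]:
    f,st=pickle.load(open(f"pics/{n}.pkl","rb")); A.append(cloud(f,st).reshape(-1,3))
A=np.vstack(A);A=A[np.isfinite(A).all(1)]
for y in np.arange(-.05,.3,.025):
    m=(A[:,2]>.17)&(A[:,2]<.23)&(abs(A[:,1]-y)<.012)&(A[:,0]<.6)&(A[:,0]>.25); print(y.round(3),A[m,0].max().round(3) if m.any() else None)
m=(A[:,2]>.012)&(A[:,0]>.48)&(A[:,0]<.68)&(A[:,1]>.17)&(A[:,1]<.3)&(A[:,2]<.05); print(A[m].min(0),A[m].max(0))
pv=np.array([.5632,.0963])
def p(th,d,r=.05):
    t=np.radians(th); e=np.array([np.cos(t),np.sin(t)]); n=np.array([-e[1],e[0]]); return pv+r*e-(d+.013*(abs(n[0])+abs(n[1])))*n
q=np.array([.6107,-.0557]); 
L=[p(34,.020)]+[p(t,.005) for t in range(34,111,6)]
for a,x in zip(["start"]+list(range(34,111,6)),L): print(a,x.round(4),"d(dy,dx)cm",((x-q)*100).round(2)[::-1]); q=x
E
```

```text
-0.05 None
-0.025 None
0.0 0.301
0.025 0.381
0.05 0.453
0.075 0.491
0.1 0.486
0.125 0.478
0.15 0.47
0.175 0.465
0.2 0.451
0.225 0.444
0.25 0.436
0.275 0.427
[0.49211957 0.25380336 0.01206064] [0.64130049 0.29999785 0.02267584]
start [0.6259 0.0927] d(dy,dx)cm [14.84  1.52]
34 [0.6175 0.1052] d(dy,dx)cm [ 1.24 -0.84]
40 [0.6165 0.1106] d(dy,dx)cm [ 0.54 -0.11]
46 [0.6148 0.116 ] d(dy,dx)cm [ 0.54 -0.17]
52 [0.6123 0.1214] d(dy,dx)cm [ 0.54 -0.24]
58 [0.6091 0.1266] d(dy,dx)cm [ 0.52 -0.32]
64 [0.6052 0.1314] d(dy,dx)cm [ 0.49 -0.39]
70 [0.6007 0.1359] d(dy,dx)cm [ 0.44 -0.46]
76 [0.5954 0.1398] d(dy,dx)cm [ 0.39 -0.52]
82 [0.5896 0.1431] d(dy,dx)cm [ 0.33 -0.58]
88 [0.5834 0.1456] d(dy,dx)cm [ 0.26 -0.63]
94 [0.5785 0.1475] d(dy,dx)cm [ 0.19 -0.48]
100 [0.5743 0.149 ] d(dy,dx)cm [ 0.15 -0.43]
106 [0.5697 0.1502] d(dy,dx)cm [ 0.11 -0.46]
```

```bash
python3 -m jog '[{"claw":0,"slide":[1,3.5,0.4],"spin":0},{"claw":0,"slide":[2,7,0.8],"spin":0},{"claw":0,"slide":[3,10.5,1.2],"spin":0},{"claw":0,"slide":[4.5,14,1.5],"spin":0},{"claw":0,"slide":[6,14.8,1.5],"spin":0}]'
python3 -m jog '[{"claw":0,"slide":[3,0,0],"spin":0},{"claw":0,"slide":[6,0,0],"spin":0},{"claw":0,"slide":[8.5,0,0],"spin":0},{"claw":0,"slide":[10,0,0],"spin":0},{"claw":0,"slide":[10,0,0],"spin":0}]'
python3 - <<'E'
from h import *
s=state(); print(s["position"],s["contact_force"])
f=grab_frame("side"); cv2.imwrite("pics/side12.png",cv2.resize(f["img"][145:285,190:380],None,fx=4,fy=4,interpolation=cv2.INTER_CUBIC))
f=grab_frame("wrist"); cv2.imwrite("pics/wrist12.png",f["img"])
E
```

```text
t: 14.13
position: [0.6272, 0.0969, 0.1324]
tool_rot: [0.708, 0.001, 0.707, 0.001]
contact_force: [0.6, -1.4, -0.1]
gripper_width: -0.0
t: 14.55
position: [0.6232, 0.0915, 0.0285]
tool_rot: [0.705, 0.001, 0.71, -0.002]
contact_force: [-2.0, -0.3, -0.2]
gripper_width: -0.0001
[0.62320285 0.09154934 0.02853444] [-2.00650919 -0.32577324 -0.22007564]
```

View pics/side12.png

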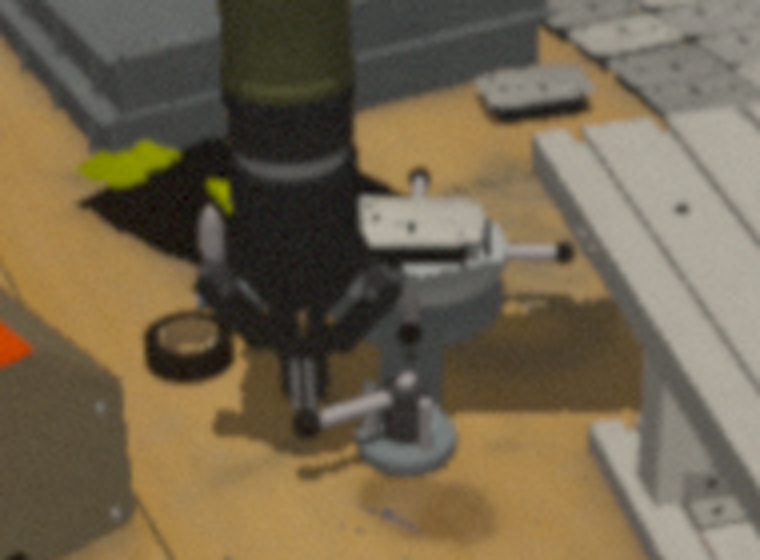

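View pics/wrist12.png

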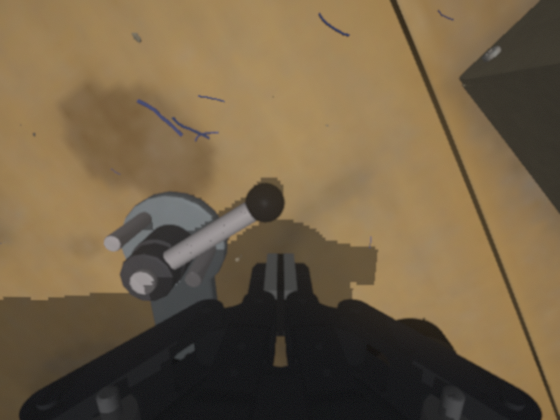

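```bash
python3 -m jog '[{"claw":0,"slide":[0,0.5,-0.35],"spin":0},{"claw":0,"slide":[0,0.9,-0.65],"spin":0},{"claw":0,"slide":[0,1.25,-0.85],"spin":0},{"claw":0,"slide":[0,1.8,-0.95],"spin":0},{"claw":0,"slide":[0,2.3,-1.1],"spin":0}]'
python3 -m jog '[{"claw":0,"slide":[0,0.55,-0.25],"spin":0},{"claw":0,"slide":[0,1.05,-0.55],"spin":0},{"claw":0,"slide":[0,1.55,-0.95],"spin":0},{"claw":0,"slide":[0,2.0,-1.4],"spin":0},{"claw":0,"slide":[0,2.4,-1.95],"spin":0}]'
python3 -m jog '[{"claw":0,"slide":[0,0.3,-0.5],"spin":0},{"claw":0,"slide":[0,0.5,-0.9],"spin":0},{"claw":0,"slide":[0,0.65,-1.2],"spin":0},{"claw":0,"slide":[0,0.7,-1.4],"spin":0},{"claw":0,"slide":[0,0.75,-1.5],"spin":0}]'
python3 - <<'E'
from h import *
s=state(); print(s["position"],s["contact_force"])
f=grab_frame("wrist"); cv2.imwrite("pics/wrist13.png",f["img"])
E
```

```text
t: 15.07
position: [0.616, 0.1151, 0.0336]
tool_rot: [0.708, 0.001, 0.707, -0.002]
contact_force: [0.4, -1.2, -0.0]
gripper_width: 0.0
t: 15.48
position: [0.5961, 0.1393, 0.0328]
tool_rot: [0.707, 0.001, 0.707, -0.001]
contact_force: [0.1, -1.8, 1.1]
gripper_width: 0.0001
t: 15.9
position: [0.581, 0.1464, 0.0328]
tool_rot: [0.707, 0.001, 0.707, -0.001]
contact_force: [0.5, -2.3, 0.1]
gripper_width: -0.0
[0.58104275 0.14638523 0.03278976] [ 0.48617681 -2.27507664  0.12111255]
```

View pics/wrist13.png

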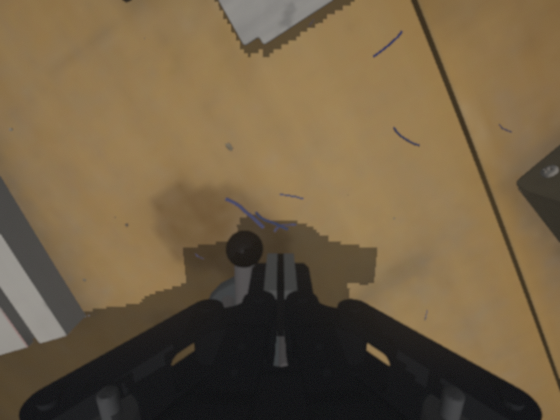

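```bash
python3 -m jog '[{"claw":0,"slide":[0,0.1,-0.3],"spin":0},{"claw":0,"slide":[0,0.15,-0.5],"spin":0},{"claw":0,"slide":[0,0.2,-0.65],"spin":0},{"claw":0,"slide":[0,0.2,-0.75],"spin":0},{"claw":0,"slide":[0,0.2,-0.85],"spin":0}]'
python3 - <<'E'
from h import *
import pickle
f=grab_frame("wrist");s=state(); cv2.imwrite("pics/wrist14.png",f["img"]);pickle.dump((f,s),open("pics/wrist14.pkl","wb"))
m=(f["img"][222:275,205:262].max(2)<45).astype(np.uint8)
c=max(cv2.findContours(m,0,1)[0],key=cv2.contourArea); (x,y),r=cv2.minEnclosingCircle(c); x+=205;y+=222
P=onplane(f,[(x,y)],.041,s)[0]; d=P[:2]-[.5632,.0963]; print(x,y,r,P,np.hypot(*d),np.degrees(np.arctan2(d[1],d[0])), s["contact_force"])
E
```

```text
t: 16.37
position: [0.5729, 0.1483, 0.0328]
tool_rot: [0.707, 0.001, 0.707, -0.001]
contact_force: [1.8, -1.2, 0.8]
gripper_width: 0.0001
242.34939575195312 259.0421676635742 23.907875061035156 [0.55549067 0.15881351 0.041     ] 0.06298708589424824 97.0303716980719 [ 2.19226519 -0.34335598  0.82382523]
```

View pics/wrist14.png

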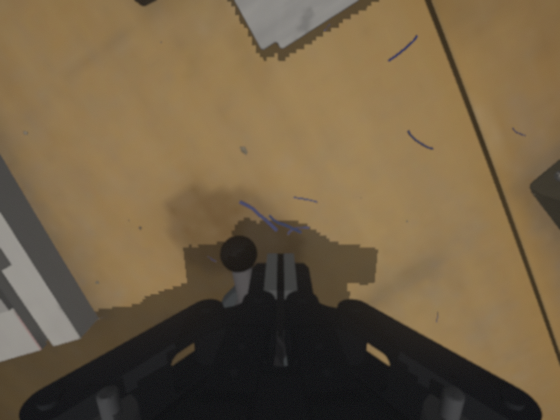

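```bash
python3 -m jog '[{"claw":0,"slide":[0,0.05,-0.15],"spin":0},{"claw":0,"slide":[0,0.05,-0.3],"spin":0},{"claw":0,"slide":[0,0.05,-0.4],"spin":0},{"claw":0,"slide":[0,0.05,-0.5],"spin":0},{"claw":0,"slide":[0,0.05,-0.55],"spin":0}]'

```

```text
t: 16.83
position: [0.5685, 0.149, 0.0331]
tool_rot: [0.708, 0.002, 0.706, -0.001]
contact_force: [5.9, -1.5, -1.5]
gripper_width: -0.0002
```

```bash
python3 -m jog '[{"claw":0,"slide":[0,0,-0.03],"spin":0},{"claw":0,"slide":[0,0,-0.05],"spin":0},{"claw":0,"slide":[0,0,-0.05],"spin":0},{"claw":0,"slide":[0,0,-0.05],"spin":0},{"claw":0,"slide":[0,0,-0.05],"spin":0}]'
python3 - <<'E'
from h import *
import pickle
f=grab_frame("wrist");s=state(); cv2.imwrite("pics/wrist15.png",cv2.resize(f["img"][200:320,180:340],None,fx=5,fy=5,interpolation=cv2.INTER_CUBIC));pickle.dump((f,s),open("pics/wrist15.pkl","wb")); print(s["contact_force"])
E
```

```text
t: 17.25
position: [0.5684, 0.149, 0.0332]
tool_rot: [0.708, 0.002, 0.706, -0.001]
contact_force: [5.5, -0.9, -0.8]
gripper_width: 0.0
[ 5.39880907 -0.60984769 -1.17160767]
```

View pics/wrist15.png

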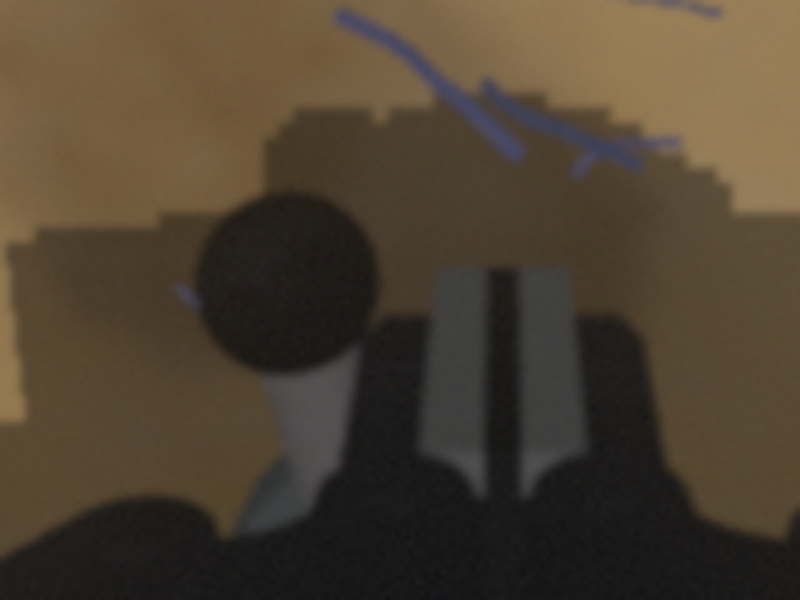

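```bash
python3 - <<'E'
from h import *
import pickle
f,s=pickle.load(open("pics/wrist15.pkl","rb"))
P=onplane(f,[(237.3,256.5)],.041,s)[0]; d=P[:2]-[.5632,.0963]; print(P,np.hypot(*d),np.degrees(np.arctan2(d[1],d[0])))
E
python3 -m jog '[{"claw":0,"slide":[0,0.02,-0.05],"spin":0},{"claw":0,"slide":[0,0.02,-0.1],"spin":0},{"claw":0,"slide":[0,0.02,-0.1],"spin":0},{"claw":0,"slide":[0,0.02,-0.1],"spin":0},{"claw":0,"slide":[0,0.02,-0.1],"spin":0}]'
```

```text
[0.54876696 0.16074115 0.041     ] 0.06603767944321451 102.62433414284685
t: 17.72
position: [0.5681, 0.1493, 0.0334]
tool_rot: [0.709, 0.002, 0.706, -0.001]
contact_force: [6.2, -0.7, -2.7]
gripper_width: -0.0001
```

Lever is at 102.6°, against an expected 102.6° locked, and it is stalled on its stop at about 6 N. I'll back off and verify.

```bash
python3 -m jog '[{"claw":0,"slide":[0,0,0.6],"spin":0},{"claw":0,"slide":[0,0,1.5],"spin":0},{"claw":0,"slide":[-1,0,2.5],"spin":0},{"claw":0,"slide":[-4.5,0,2.8],"spin":0},{"claw":0,"slide":[-8,0,3],"spin":0}]'
python3 -m jog '[{"claw":0,"slide":[-3,-3,0.3],"spin":0},{"claw":0,"slide":[-6,-6,0.6],"spin":0},{"claw":0,"slide":[-9,-9,0.9],"spin":0},{"claw":0,"slide":[-11,-12,1.2],"spin":0},{"claw":0,"slide":[-13,-16,1.2],"spin":0}]'
python3 -m jog '[{"claw":0,"slide":[0,-2,0],"spin":0},{"claw":0,"slide":[0,-3,0],"spin":0},{"claw":0,"slide":[0,-3,0],"spin":0},{"claw":0,"slide":[0,-3,0],"spin":0},{"claw":0,"slide":[0,-3,0],"spin":0}]'
python3 - <<'E'
from h import *
import pickle
f=grab_frame("wrist");s=state();print(s["position"],s["joint_velocities"].round(3)); pickle.dump((f,s),open("pics/wrist16.pkl","wb"));cv2.imwrite("pics/wrist16.png",f["img"])
cv2.imwrite("pics/wrist16z.png",cv2.resize(f["img"][0:250,140:400],None,fx=3,fy=3,interpolation=cv2.INTER_CUBIC)[:600])
f=grab_frame("side"); cv2.imwrite("pics/side16.png",f["img"])
E
```

```text
t: 18.13
position: [0.5941, 0.1486, 0.1113]
tool_rot: [0.705, 0.001, 0.709, -0.002]
contact_force: [0.7, 0.9, 0.1]
gripper_width: 0.0
t: 18.55
position: [0.6079, -0.0088, 0.2434]
tool_rot: [0.707, 0.001, 0.707, -0.0]
contact_force: [1.6, -0.2, -0.6]
gripper_width: 0.0002
t: 18.97
position: [0.6065, -0.037, 0.2402]
tool_rot: [0.706, 0.001, 0.708, -0.001]
contact_force: [0.4, -0.2, -0.1]
gripper_width: 0.0001
[ 0.60654773 -0.03680814  0.24029205] [ 0.005 -0.004  0.002 -0.    -0.003 -0.002]
```

View pics/wrist16.png

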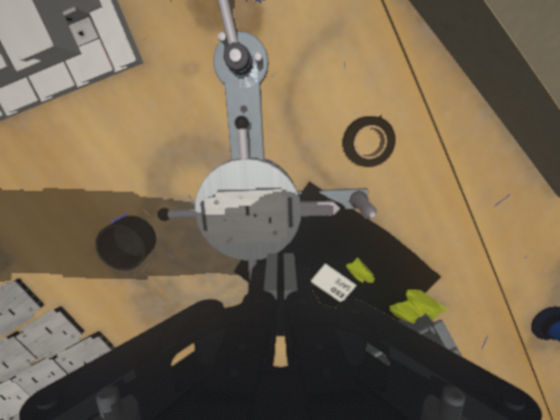

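View pics/wrist16z.png

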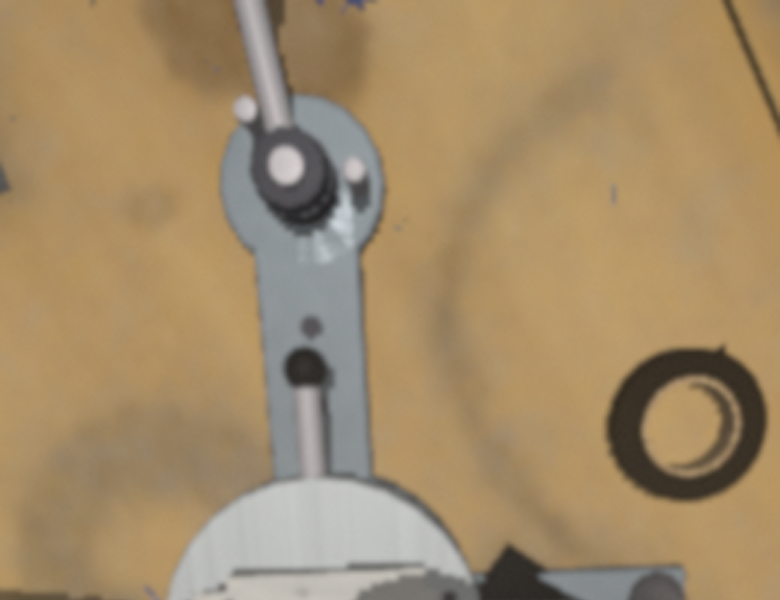

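View pics/side16.png

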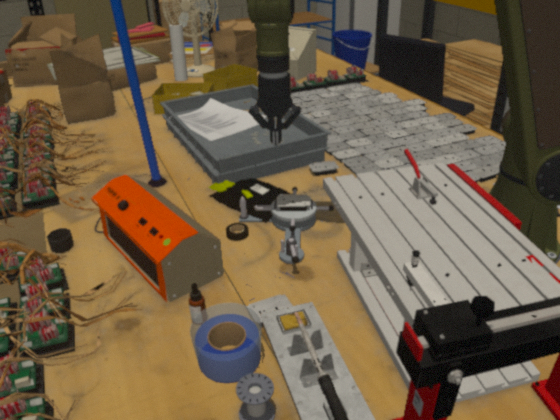

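```bash
python3 - <<'E'
from h import *
import pickle
f,st=pickle.load(open("pics/wrist16.pkl","rb"))
cv2.imwrite("pics/wrist16c.png",cv2.resize(f["img"][170:250,140:400],None,fx=3,fy=3,interpolation=cv2.INTER_CUBIC))
def blob(u0,u1,v0,v1,T=45):
    m=(f["img"][v0:v1,u0:u1].max(2)<T).astype(np.uint8); c=max(cv2.findContours(m,0,1)[0],key=cv2.contourArea); (x,y),r=cv2.minEnclosingCircle(c); print(x+u0,y+v0,r); return (x+u0,y+v0)
g=lambda x,y:(140+(x+.5)/3-.5,(y+.5)/3-.5)
D={"uball":(g(305,367),.04),"hub":(g(286,164),.052),"pinA":(g(355,168),.048),"pinB":(g(245,108),.048),"lball":(blob(154,172,206,224),.04),"l1":(g(276,118),.043),"l2":(g(252,18),.043)}
W={k:onplane(f,[a],z,st)[0] for k,(a,z) in D.items()}
for k in W: print(k,W[k].round(4))
a=lambda p,q:np.degrees(np.arctan2(*(W[q]-W[p])[[1,0]])).round(2)
print("lever bar",a("l1","l2"),a("hub","l2"))
E
```

```text
163.3823528289795 214.26470565795898 4.561295032501221
uball [0.5656 0.0321 0.04  ]
hub [0.5633 0.0967 0.052 ]
pinA [0.5856 0.0961 0.048 ]
pinB [0.55   0.1142 0.048 ]
lball [ 0.4688 -0.0728  0.04  ]
l1 [0.5593 0.1122 0.043 ]
l2 [0.5529 0.1415 0.043 ]
lever bar 102.43 103.09
```

View pics/wrist16c.png

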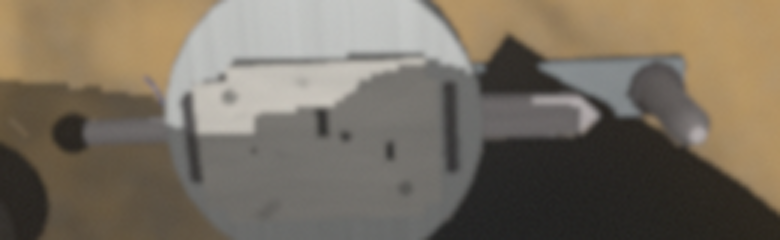

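Nothing moved while the lever was pushed: arm ball, hub and pins all agree with the earlier readings to within 1 mm. The lever reads 102.4–103.1°, and the robot is clear, so I'm handing in.

```bash
python3 -c "
from cell import close_job,state
print(state()['t'],state()['contact_force']); print(close_job())"
```

```text
19.0667 [-0.11112796  0.28129114  0.37462419]
the job is handed in; nothing more can be done
None
```

The pointed arm now points at the index post and the lock lever is home against its stop pin. I handed the job in at 19.1 s of the 54 s allowed.

- **Turntable:** I pushed one round arm counterclockwise with the shut fingertips, about 185° at roughly 2 N. A settled overhead look showed it about 1.2° short, so I nudged it on. My last full measurement, taken just before the lever push, put the pointed arm at 2.05–2.36°. The station direction read 2.2° from the lever hub, about 2.1° from the ear and 2.6° from the post. That leaves an error of about 0.3°, at most about 0.6° if the post reading is right.
- **Lever:** I then pushed it round until it stalled at about 6 N. Its ball read 102.6°, the expected locked angle. After I backed off, the bar still read 102.4–103.1°, resting on the stop pin.
- **After the lever push:** the two arm balls I rechecked, the hub and the pins were within 1 mm of their earlier positions. The robot was touching nothing, and by eye the other objects had not moved.
- **Disagreements:** one reading of the foot's edge gave 3.6–3.7° for the station direction. I discounted it because that edge is short. Two overhead views taken before the arm had settled disagreed by 1–4 mm, so I repeated the measurement once it was still.

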